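# Clear the carved panel and set out its bosses

## Robot

A 6-joint arm with a two-finger parallel gripper is mounted at the origin on the work surface. World frame = base frame: x ahead of the robot, y to its left, z up, the work surface at z = 0. Lengths are in m, angles in degrees, forces in N, time in s.
With the tool pointing down it reaches from about 0.375 to 0.9 m from the base axis. Payload 3.1 kg.
Tool frame: the origin (TCP) lies at the very end of the fingers, on their centre line; the grasp point (between the pads) lies 19 mm behind it; z points along the fingers, y is the direction in which the jaws open and shut (so a half turn about z gives the same grasp; the last joint's range is limited). The gripper opens to 87 mm and grips with 3 to 60 N. Pads are 19 mm wide; open, the fingers measure 117 mm over their backs; the gripper's body (75 mm by 190 mm) begins 51 mm behind the grasp point.
Start: joints at [-84.253, 30.224, 82.088, -0, 67.689, -10.227], TCP at [0.172, -0.601, 0.223] pointing down, gripper open.
Joint ranges: [-176.69, 176.69], [-43.24, 126.21], [12.49, 139.97], [-82, 262], [0, 151.66], [-163.58, 163.58]. Speed limits (degrees/s): [159.86, 159.86, 180, 180, 180, 180].

## Interface

Orientations are given as a 3x3 rotation matrix whose columns are the frame's x, y, z axes.
In Python, from rig import read_state, capture, hand_in gives the robot as it stands. The module is installed in compiled form; this text tells all that it offers.
- The arm moves only by the tool send_rows, never from a script. Its argument "moves" is one flat list of numbers, 7 for each row, row after row: the turn, a rotation vector about the world's x, y, z in degrees, then the shift along the world's x, y, z in cm, then the gripper's target within -1 to 1 (fully open at 1, half-way at 0, shut at -1). In form: [rx, ry, rz, tx, ty, tz, hand, rx, ry, rz, tx, ty, tz, hand, ...]. A call has 1 to 20 rows; each row shifts and turns the commanded pose from where the row before left it; what a row does not reach is not made up. A row lasts 1/10 s, in which the tool goes at most 50 mm and 8.59 degrees, less where a joint would pass 70% of its speed; a pose out of reach is approached as far as the arm can. A call with a gripper value outside its range is refused whole. The fingers move at their own pace and stop on an object; the grip force is fixed at half the most. Time passes only in rows, so rows that do not move let the fingers close. It gives the time, the measured TCP pose, the force and the opening at its end, in the units of the state.
- read_state(): the state, without advancing time (a new reading comes with each control period).
- capture(name): name is "side" or "top"; returns a dict with "pixels" (400x640x3 uint8, red, green, blue), "vertical_fov" (degrees; the focal length in pixels is half the picture's height over the tangent of half this angle, whatever the lens; pixels are square), "cx", "cy" (the principal point, pixels), "dist" ([k1, k2, p1, p2, k3] as OpenCV has them; the pictures are not rectified), "rvec" (rotation vector, rad) and "tvec" (3), from world to camera coordinates, as OpenCV has them. Camera axes: x right, y down, z forward; pixel columns grow to the right and rows downward; lengths in m; the calibration is good to about 2 mm. A picture is of the moment at which its call begins. There is no depth.
- hand_in(): hands the job in, once; it reports no verdict.
The state is a dict: "time_s": time; "joint_positions": joint angles; "qvel": joint speeds; "tau": joint torques, N m; "position": TCP position; "tcp_rot": TCP orientation; "force": force on the tool from outside, world axes, zero at the start; "moment": the same for the moment, N m; "opening": opening from 0.0 (shut) to 1.0 (fully open).
Only numpy, scipy, OpenCV 4.12 (cv2) and the standard library are available. Lean on these libraries where they do the work, as an engineer would, in place of code of your own. Each camera call takes 0.05 s, during which the arm holds its last target.

## Task

Use the scraper block to wipe every loose chip off the carved panel into the chip pan at its open end, keeping the gripper itself off the splintery chips, and stand the scraper back on its rubber mat. Once the panel is clear, pick every turned boss (the flanged ones) out of the crate and stand each upright, centred on a scribed circle of its own on the panel. Leave the plain offcuts in the crate and do not disturb the other things on the bench.

Things in the scene. Friction and masses are not known exactly. Their poses are not given: they have to be found in the camera images.
- panel: Fixed carved wooden panel, flat on the bench. Origin: on the bench under its centre; z up. Its flat face is 34 mm above the origin, spans x -95..+95, y -140..+122 mm. A rim 18 mm thick, 15 mm above the face, runs along both long sides (beyond x = -95 and +95) and the +y end (beyond y = +122). At y = -140 the face has no rim and drops straight into the chip pan.
- pan (a point): Centre of the floor of the open aluminium chip pan fixed at the panel's open end (panel frame: x 0, y -198, z 4 mm), axes as the panel's. Inside, the pan spans x -109..+109 and y -140..-256 mm in the panel frame; its walls rise 45 mm above the bench on three sides, on the fourth is the panel's edge.
- circle_a (a point): Centre, on the panel's face, of a scribed circle 58 mm across (panel frame: x -45, y +60 mm). Only a drawn line.
- circle_b (a point): Centre, on the panel's face, of a second scribed circle 58 mm across (panel frame: x +45, y 0 mm). Only a drawn line.
- circle_c (a point): Centre, on the panel's face, of a third scribed circle 58 mm across (panel frame: x -45, y -70 mm). Only a drawn line.
- mat: Fixed black rubber mat 170 mm (its x) by 110 mm (its y), 4 mm thick, on the bench. Origin: centre of its underside.
- scraper: Scraper block, loose, about 0.2 kg, standing on the mat: a wooden foot 100 mm long (its x), 40 mm thick (its y), 22 mm high with steel edges, and above it a dark upright grip rib 60 mm long (x), 20 mm thick (y), from 22 to 72 mm above the underside. Best pinched across the 20 mm rib. It wipes with either long side. Origin: centre of its underside; z up.
- crate: Fixed shallow open plywood crate, outside 260 mm (its x) by 180 mm (its y) by 26 mm high, walls and floor 5 mm. Origin: centre of its underside.
- chip1: Loose dark wood chip about 20 x 15 x 10 mm, 10 g, lying on the panel's face; four to six of the six chips are there, the others absent. Light enough to be pushed along. Origin: centre of its underside; z up.
- chip2: Loose dark wood chip about 20 x 15 x 10 mm, 10 g, lying on the panel's face; four to six of the six chips are there, the others absent. Light enough to be pushed along. Origin: centre of its underside; z up.
- chip3: Loose dark wood chip about 20 x 15 x 10 mm, 10 g, lying on the panel's face; four to six of the six chips are there, the others absent. Light enough to be pushed along. Origin: centre of its underside; z up.
- chip4: Loose dark wood chip about 20 x 15 x 10 mm, 10 g, lying on the panel's face; four to six of the six chips are there, the others absent. Light enough to be pushed along. Origin: centre of its underside; z up.
- chip5: Loose dark wood chip about 20 x 15 x 10 mm, 10 g, lying on the panel's face; four to six of the six chips are there, the others absent. Light enough to be pushed along. Origin: centre of its underside; z up.
- chip6: Loose dark wood chip about 20 x 15 x 10 mm, 10 g, lying on the panel's face; four to six of the six chips are there, the others absent. Light enough to be pushed along. Origin: centre of its underside; z up.
- boss1: Turned wooden boss, loose, about 40 g, standing in the crate: a round base flange 44 mm across and 11 mm high with a round shank 28 mm across on it, 58 mm high in all. Two or three of them are there. Origin: centre of its underside; z up.
- boss2: Turned wooden boss, loose, about 40 g, standing in the crate: a round base flange 44 mm across and 11 mm high with a round shank 28 mm across on it, 58 mm high in all. Two or three of them are there. Origin: centre of its underside; z up.
- boss3: Turned wooden boss, loose, about 40 g, standing in the crate: a round base flange 44 mm across and 11 mm high with a round shank 28 mm across on it, 58 mm high in all. Two or three of them are there. Origin: centre of its underside; z up.
- dowel: Plain round wooden stub 28 mm across, 40 mm high, no flange, loose in the crate; stays in the crate. Origin: centre of its underside; z up.
- disc: Plain wooden disc 44 mm across, 16 mm high, loose in the crate; stays in the crate. Origin: centre of its underside; z up.
- block: Wooden block 34 x 30 x 36 mm high, loose in the crate; stays in the crate. Origin: centre of its underside; z up.
- mallet: Carver's hammer lying on the bench beyond the panel, about 260 mm long. A bystander: leave it where it is.
- brush: Flat brush lying beyond the mat, about 200 mm long. A bystander: leave it where it is.
- glue: Glue bottle 48 mm across and 110 mm high standing on the bench. A bystander: leave it where it is.
There are look-alikes about, which are no part of the job. Leave any blue look-alike of the boss2 alone.

How it is judged (in metres and radians):
On the way, in this order (a step that is already met when the one before it is completed fails the run):
1. the scraper block has been brought onto the panel's face (x of scraper in the frame of panel between -0.1 and 0.1 m and y of scraper in the frame of panel between -0.16 and 0.125 m and z of scraper in the frame of panel below 0.045 m), for 0.1 s.
2. every chip lies in the chip pan (x of chip1 in the frame of pan between -0.112 and 0.112 m and y of chip1 in the frame of pan between -0.062 and 0.058 m and z of chip1 in the frame of pan between -0.01 and 0.032 m and x of chip2 in the frame of pan between -0.112 and 0.112 m and y of chip2 in the frame of pan between -0.062 and 0.058 m and z of chip2 in the frame of pan between -0.01 and 0.032 m and x of chip3 in the frame of pan between -0.112 and 0.112 m and y of chip3 in the frame of pan between -0.062 and 0.058 m and z of chip3 in the frame of pan between -0.01 and 0.032 m and x of chip4 in the frame of pan between -0.112 and 0.112 m and y of chip4 in the frame of pan between -0.062 and 0.058 m and z of chip4 in the frame of pan between -0.01 and 0.032 m and x of chip5 in the frame of pan between -0.112 and 0.112 m and y of chip5 in the frame of pan between -0.062 and 0.058 m and z of chip5 in the frame of pan between -0.01 and 0.032 m and x of chip6 in the frame of pan between -0.112 and 0.112 m and y of chip6 in the frame of pan between -0.062 and 0.058 m and z of chip6 in the frame of pan between -0.01 and 0.032 m), for 0.2 s.
3. every boss stands upright on a circle ((distance between boss1 and circle_a below 0.015 m or distance between boss1 and circle_b below 0.015 m or distance between boss1 and circle_c below 0.015 m) and angle between each of boss1, boss2, boss3's own z axis and vertical below 0.12 rad and linear speed of each of boss1, boss2, boss3 below 0.03 m/s and (distance between boss2 and circle_a below 0.015 m or distance between boss2 and circle_b below 0.015 m or distance between boss2 and circle_c below 0.015 m) and (distance between boss3 and circle_a below 0.015 m or distance between boss3 and circle_b below 0.015 m or distance between boss3 and circle_c below 0.015 m)), for 0.2 s.
At the end, for the whole second after the job is handed in: Every chip lies in the pan; every boss stands upright on the panel, its centre within 15 mm of a circle's centre; the scraper stands upright on the mat, its centre within 40 mm of the mat's centre along each mat axis; the three offcuts (stub, disc, block) are still in the crate (all of step 2 and all of step 3 and x of scraper in the frame of mat between -0.04 and 0.04 m and y of scraper in the frame of mat between -0.04 and 0.04 m and z of scraper in the frame of mat below 0.012 m and angle between scraper's own z axis and vertical below 0.12 rad and linear speed of scraper below 0.03 m/s and x of dowel in the frame of crate between -0.125 and 0.125 m and y of dowel in the frame of crate between -0.085 and 0.085 m and z of each of dowel, disc, block in the frame of crate below 0.045 m and x of disc in the frame of crate between -0.125 and 0.125 m and y of disc in the frame of crate between -0.085 and 0.085 m and x of block in the frame of crate between -0.125 and 0.125 m and y of block in the frame of crate between -0.085 and 0.085 m); the robot touches nothing.
It fails at once if the gripper or arm touches a chip (contact force between any of the fingers, the arm and chip1 above 0.5 N or contact force between any of the fingers, the arm and chip2 above 0.5 N or contact force between any of the fingers, the arm and chip3 above 0.5 N or contact force between any of the fingers, the arm and chip4 above 0.5 N or contact force between any of the fingers, the arm and chip5 above 0.5 N or contact force between any of the fingers, the arm and chip6 above 0.5 N).
It fails at once if a bystander on the bench (hammer, brush or glue bottle) is moved more than 30 mm (distance of any of mallet, brush, glue from where it was at the start of the episode above 0.03 m).
Of chip1, chip2, chip3, chip4, chip5, chip6 only 4 to 6 are there at a start; the rules pass over those that are not, and their reading is None.
Of boss1, boss2, boss3 only 2 to 3 are there at a start; the rules pass over those that are not, and their reading is None.
At some moment in a run one of scraper, boss1, boss2, boss3 may be knocked a few centimetres aside while the robot is not near it.
Once in a run the grip may slacken for a moment while it holds something.
It also fails if it takes over 208 s, if anything falls off the work surface, if the arm or the gripper's body presses on something with over 40 N, if the wrist force passes 120 N, or if a joint passes its speed limit or range.

## Working session

There is one attempt and no reset: what is moved stays moved. The work goes in short steps, Python scripts to look and compute and a tool call to move; the robot and the scene stay as the last step left them, time stands still between calls to the robot, and variables do not carry over. Pictures are saved under pics/ and viewed, and the job is handed in when it is done.

Besides the shell and the picture viewer there is one more tool, called after "Emit:" as name(argument=value, ...), one argument or row to a line, values as JSON. send_rows: Moves the arm, as the interface text tells. Its arguments: {"type":"object","properties":{"moves":{"type":"array","items":{"type":"number"}}},"required":["moves"]}

```bash
mkdir -p pics; ls; python3 - <<'E'
from rig import *
import cv2
for n in("side","top"):
    c=capture(n); cv2.imwrite(f"pics/{n}0.png",c["pixels"][:,:,::-1])
    print(n,{k:v for k,v in c.items() if k!="pixels"})
s=read_state(); print(s)
E
```

```text
pics
side {'vertical_fov': 44.73546107498519, 'cx': 317.66749761622935, 'cy': 190.42714861407467, 'dist': array([-0.04217479,  0.        ,  0.        ,  0.        ,  0.        ]), 'rvec': array([ 0.13988054, -2.77976033,  1.31334197]), 'tvec': array([0.60699709, 0.048113  , 1.22281998])}
top {'vertical_fov': 46.681994223345285, 'cx': 309.91238331854385, 'cy': 203.3697690761843, 'dist': array([-0.05833875,  0.        ,  0.        ,  0.        ,  0.        ]), 'rvec': array([ 2.12496099, -2.16879816,  0.15217863]), 'tvec': array([0.05011756, 0.6208835 , 1.02080043])}
{'time_s': 0.1, 'joint_positions': array([-8.42537095e+01,  3.02734951e+01,  8.21485587e+01,  7.97748085e-04,
        6.76902240e+01, -1.02284476e+01]), 'qvel': array([ 0.02076193, -0.15753175, -0.098785  , -0.03394709, -0.00511579,
       -0.00202108]), 'tau': array([-6.18926988e-04, -4.40986347e+01, -1.77151144e+01,  6.34610583e-02,
        5.34216268e-02, -3.97436929e-05]), 'position': array([ 0.17196163, -0.60019379,  0.22167374]), 'tcp_rot': array([[ 9.61384623e-01,  2.75208236e-01, -1.83387569e-04],
       [ 2.75208061e-01, -9.61382711e-01,  1.95105907e-03],
       [ 3.60641888e-04, -1.92618793e-03, -9.99998080e-01]]), 'force': array([ 0.65869493,  0.36372803, -0.15928767]), 'moment': array([-0.02761891, -0.02778821, -0.02579931]), 'opening': 0.9971441104897103}
```

View pics/side0.png

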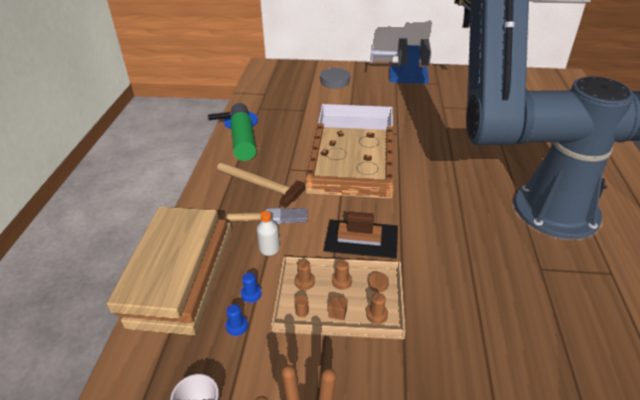

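View pics/top0.png

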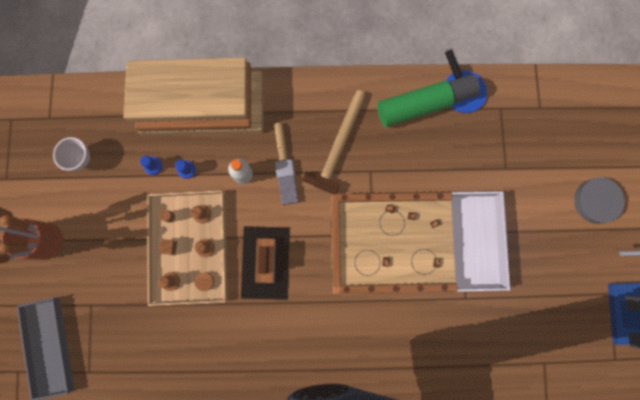

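```bash
cat > h.py <<'E'
import numpy as np, cv2
from rig import *
def cam(n):
    c=capture(n); h=c["pixels"].shape[0]; f=h/2/np.tan(np.radians(c["vertical_fov"])/2)
    c["K"]=np.array([[f,0,c["cx"]],[0,f,c["cy"]],[0,0,1.]]); c["R"]=cv2.Rodrigues(c["rvec"])[0]; c["n"]=n
    return c
def proj(c,P):
    return cv2.projectPoints(np.array(P,float).reshape(-1,1,3),c["rvec"],c["tvec"],c["K"],c["dist"])[0].reshape(-1,2)
def unp(c,uv,z):
    p=cv2.undistortPoints(np.array(uv,float).reshape(-1,1,2),c["K"],c["dist"]).reshape(-1,2)
    d=np.c_[p,np.ones(len(p))]@c["R"]; o=-c["R"].T@c["tvec"]
    return o+d*((z-o[2])/d[:,2])[:,None]
def crop(c,x0,y0,x1,y1,s,name,draw=None):
    im=cv2.resize(c["pixels"][y0:y1,x0:x1,::-1],None,fx=s,fy=s,interpolation=cv2.INTER_CUBIC)
    im=np.ascontiguousarray(im)
    for k in range((x0+19)//20*20,x1,20):
        cv2.line(im,(int((k-x0)*s),0),(int((k-x0)*s),6),(0,0,255),1);cv2.putText(im,str(k),(int((k-x0)*s)+2,12),0,.35,(0,0,255),1)
    for k in range((y0+19)//20*20,y1,20):
        cv2.line(im,(0,int((k-y0)*s)),(6,int((k-y0)*s)),(0,0,255),1);cv2.putText(im,str(k),(2,int((k-y0)*s)+12),0,.35,(0,0,255),1)
    if draw is not None:
        for u,v in draw: cv2.circle(im,(int(round((u+.5-x0)*s)),int(round((v+.5-y0)*s))),2,(0,255,0),-1)
    cv2.imwrite(f"pics/{name}.png",im)
E
python3 - <<'E'
from h import *
c=cam("top"); d=cam("side")
for q in (c,d): print(-q["R"].T@q["tvec"], proj(q,[[0,0,0],[.6,0,0],[.6,.3,0]]))
crop(c,320,180,520,300,4,"t1"); crop(c,140,180,300,310,4.5,"t2")
crop(d,260,90,420,210,5,"s1"); crop(d,260,200,420,340,4.2,"s2")
E
```

```text
[0.47045118 0.03788718 1.09876379] [[332.17332489 479.15038501]
 [325.82330115 214.72194804]
 [200.48966477 217.24129208]]
[0.48784159 0.97409622 0.82413358] [[556.39728035 209.34981957]
 [321.72879744 196.22503706]
 [307.46321162 285.05644435]]
```

View pics/t1.png

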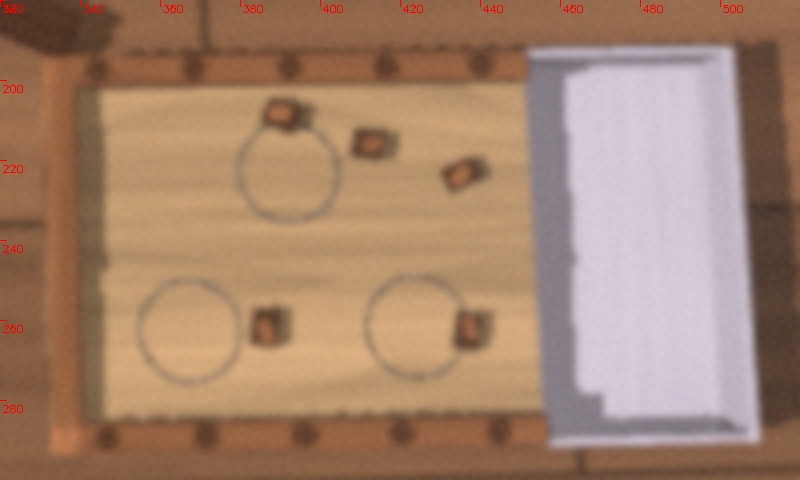

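View pics/t2.png

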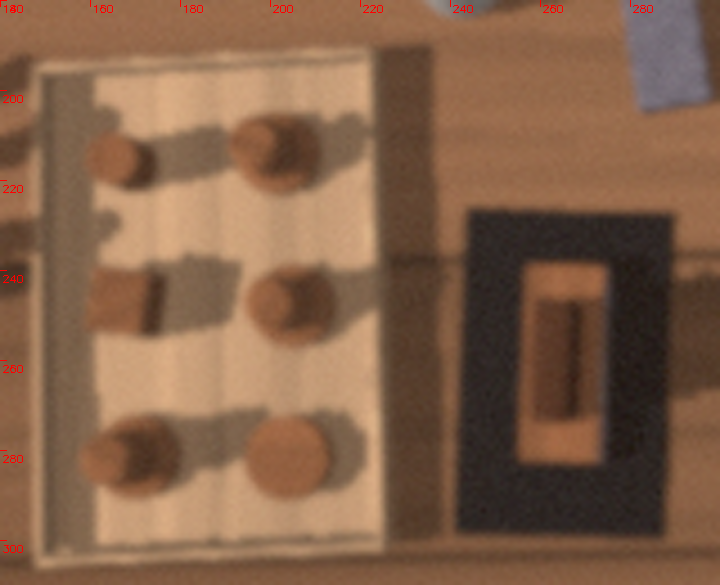

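View pics/s1.png

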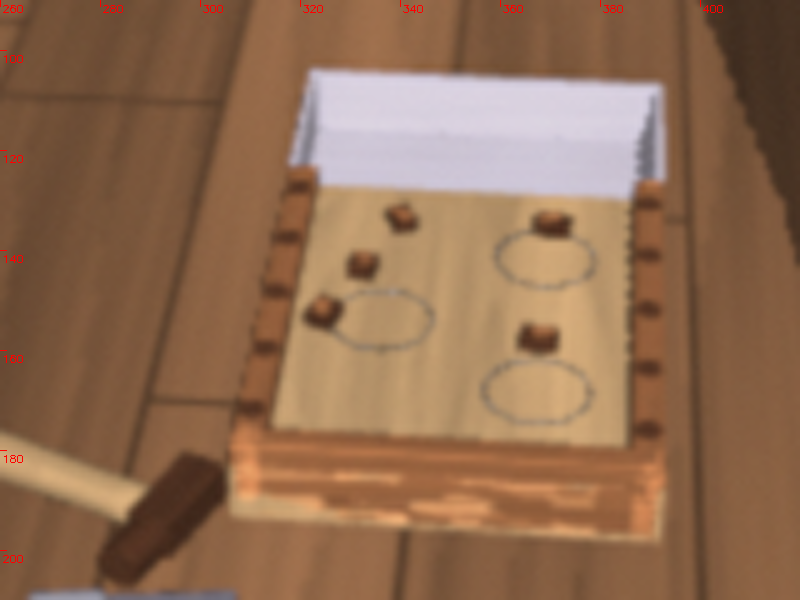

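View pics/s2.png

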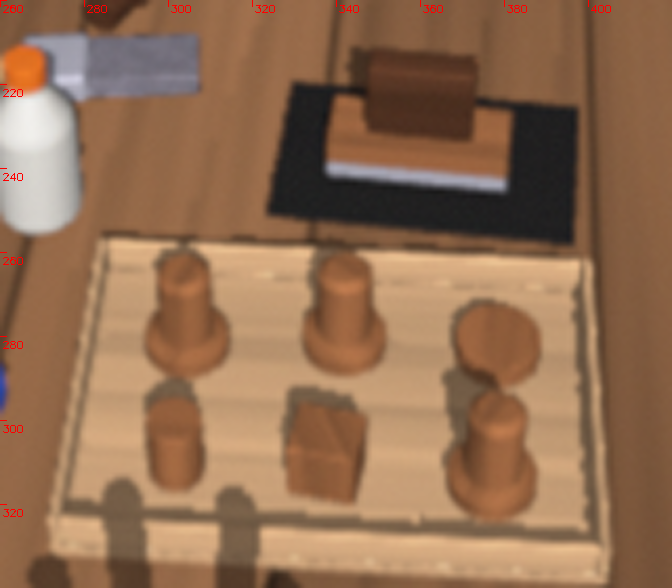

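```bash
cat > fit.py <<'E'
from h import *
from scipy.optimize import least_squares
def fc(o,s,pts): return [((x+.5)/s-.5+o[0],(y+.5)/s-.5+o[1]) for x,y in pts]
def fit(obs,x0):
    # obs: list of (cam, local pts, px)
    def T(p,L):
        c,s=np.cos(p[2]),np.sin(p[2]); L=np.array(L,float)
        return np.c_[p[0]+c*L[:,0]-s*L[:,1],p[1]+s*L[:,0]+c*L[:,1],L[:,2]]
    f=lambda p:np.concatenate([(proj(c,T(p,L))-np.array(u)).ravel() for c,L,u in obs])
    r=least_squares(f,x0,loss="soft_l1",x_scale=[.1,.1,.1])
    return r.x,np.abs(r.fun).reshape(-1,2).round(1)
E
python3 - <<'E'
from fit import *
c=cam("top"); d=cam("side")
t1=((320,180),4); t2=((140,180),4.5); s1=((260,90),5); s2=((260,200),4.2)
C=[[-.045,.06,.034],[.045,0,.034],[-.045,-.07,.034]]
ct=fc(*t1,[(190,331),(289,172),(416,327)]); cs=fc(*s1,[(537,391),(380,319),(545,259)])
for ob in ([(c,C,ct)],[(d,C,cs)],[(c,C,ct),(d,C,cs)]): 
    x,r=fit(ob,[.5,0,0]); print("panel",x[:2].round(4),np.degrees(x[2]).round(2),r.max())
px,py,pa=x
M=[[.085,.055,.004],[.085,-.055,.004],[-.085,-.055,.004],[-.085,.055,.004]]
mt=fc(*t2,[(470,208),(676,213),(664,537),(457,531)])
ms=fc(*s2,[(268,214),(292,82),(578,107),(574,242)])
for ob in ([(c,M,mt)],[(d,M,ms)],[(c,M,mt),(d,M,ms)]):
    x,r=fit(ob,[.5,.15,0]); print("mat",x[:2].round(4),np.degrees(x[2]).round(2),r.max())
F=[[.05,.02,.026],[.05,-.02,.026],[-.05,-.02,.026],[-.05,.02,.026],[.03,.01,.076],[.03,-.01,.076],[-.03,-.01,.076],[-.03,.01,.076]]
ft=fc(*t2,[(523,263),(609,265),(605,465),(517,462),(537,300),(579,300),(575,418),(534,418)])
G=[[.05,.02,.026],[-.05,.02,.026],[.03,.01,.076],[-.03,.01,.076],[-.05,.02,.004],[.05,.02,.004]]
fs=fc(*s2,[(328,163),(510,180),(368,66)  ,(474,75),(507,191),(326,174)])
for ob in ([(c,F,ft)],[(d,G,fs)],[(c,F,ft),(d,G,fs)]):
    x,r=fit(ob,[.5,.15,0]); print("scr",x[:2].round(4),np.degrees(x[2]).round(2),r.max())
# bosses
for n,t,f,s in (("A",(260,146),(278,151),(184,273)),("B",(275,304),(294,305),(345,270)),("C",(104,462),(138,455),(497,408))):
    print(n,unp(c,fc(*t2,[t]),.063)[0].round(4),unp(c,fc(*t2,[f]),.016)[0].round(4),unp(d,fc(*s2,[s]),.063)[0].round(4))
R=np.array([[np.cos(pa),np.sin(pa)],[-np.sin(pa),np.cos(pa)]])
for p in [(282,115),(372,144),(460,174),(268,327),(472,329)]:
    w=unp(c,fc(*t1,[p]),.04)[0]; print("chip",w[:2].round(3),(R@(w[:2]-[px,py])).round(3))
for p in [(403,217),(362,264),(322,311),(540,337),(552,223)]:
    w=unp(d,fc(*s1,[p]),.04)[0]; print("chip s",w[:2].round(3),(R@(w[:2]-[px,py])).round(3))
E
```

```text
panel [ 0.5293 -0.1506] -0.38 0.1
panel [ 0.5303 -0.1496] -0.33 0.1
panel [ 0.5297 -0.1504] -0.38 0.4
mat [0.4907 0.1444] -2.67 0.6
mat [0.4901 0.1476] -2.05 0.7
mat [0.4905 0.1455] -2.47 1.2
scr [0.4946 0.1428] -2.01 1.5
scr [0.4946 0.1478] -2.12 4.0
scr [0.4947 0.1438] -2.0 5.2
A [0.6045 0.2922 0.063 ] [0.6078 0.2942 0.016 ] [0.6066 0.2983 0.063 ]
B [0.5252 0.2837 0.063 ] [0.527  0.2849 0.016 ] [0.5272 0.2889 0.063 ]
C [0.4487 0.368  0.063 ] [0.4511 0.3653 0.016 ] [0.4509 0.3677 0.063 ]
chip [ 0.607 -0.147] [0.077 0.004]
chip [ 0.589 -0.199] [ 0.06  -0.048]
chip [ 0.571 -0.249] [ 0.042 -0.098]
chip [ 0.486 -0.134] [-0.044  0.016]
chip [ 0.482 -0.251] [-0.047 -0.101]
chip s [ 0.57  -0.248] [ 0.041 -0.097]
chip s [ 0.59  -0.196] [ 0.06  -0.045]
chip s [ 0.608 -0.147] [0.078 0.004]
chip s [ 0.485 -0.132] [-0.044  0.018]
chip s [ 0.482 -0.248] [-0.047 -0.098]
```

Emit:
send_rows(
  moves=[0, 0, -3, 1, 1, 0, 1, 0, 0, -5, 2, 2, 0, 1, 0, 0, -5, 2, 2, 0, 1, 0, 0, -5, 2, 2, 0, 1, 0, 0, 0, 2, 2, 0, 1, 0, 0, 0, 2, 2, 0, 1, 0, 0, 0, 2, 2, 0, 1, 0, 0, 0, 2, 2, 0, 1, 0, 0, 0, 2, 2, 0, 1, 0, 0, 0, 2, 2, 0, 1, 0, 0, 0, 2, 2, 0, 1, 0, 0, 0, 2, 2, 0, 1, 0, 0, 0, 2, 2, 0, 1, 0, 0, 0, 2, 2, 0, 1, 0, 0, 0, 2, 2, 0, 1, 0, 0, 0, 1, 2, 0, 1, 0, 0, 0, 0.2, 3, 0, 1, 0, 0, 0, 0.2, 3, 0, 1, 0, 0, 0, 0.2, 3, 0, 1, 0, 0, 0, 0.2, 3, 0, 1],
)

```text
time_s: 2.3
position: [0.48, -0.1696, 0.2226]
tcp_rot: [[0.999, -0.036, 0.0], [-0.036, -0.999, 0.0], [0.0, -0.0, -1.0]]
force: [0.9, -0.2, -0.1]
opening: 1.002
```

```bash
cat > st.py <<'E'
from h import *
s=read_state(); R=s["tcp_rot"]
print("t",round(s["time_s"],2),"pos",s["position"].round(4),"yangle",np.degrees(np.arctan2(R[1,1],R[0,1])).round(2),"tilt xy",R[:2,2].round(4),"F",s["force"].round(1),"open",round(s["opening"],3),"q",s["joint_positions"].round(1))
E
python3 st.py
```

```text
t 2.3 pos [ 0.48   -0.1696  0.2226] yangle -92.04 tilt xy [0.0002 0.    ] F [ 0.9 -0.2 -0.1] open 1.002 q [-32.1  21.3  98.5   0.   60.2  60. ]
```

Emit:
send_rows(
  moves=[0, 0, 0, 0.15, 3, 0, 0.2, 0, 0, 0, 0.15, 3, 0, 0.2, 0, 0, 0, 0.15, 3, 0, 0.2, 0, 0, 0, 0.15, 3, 0, 0.2, 0, 0, 0, 0.15, 3, 0, 0.2, 0, 0, 0, 0.15, 3, 0, 0.2, 0, 0, 0, 0.15, 3, 0, 0.2, 0, 0, 0, 0.15, 3, 0, 0.2, 0, 0, 0, 0.15, 3, 0, 0.2, 0, 0, 0, 0.1, 3, 0, 0.2, 0, 0, 0, 0, 1.4, 0, 0.2, 0, 0, 0, 0, 0, -2, 0.2, 0, 0, 0, 0, 0, -3, 0.2, 0, 0, 0, 0, 0, -3, 0.2, 0, 0, 0, 0, 0, -2, 0.2, 0, 0, 0, 0, 0, 0, 0.2],
)

```text
time_s: 3.9
position: [0.4924, 0.1424, 0.1201]
tcp_rot: [[0.999, -0.036, -0.007], [-0.036, -0.999, -0.001], [-0.006, 0.001, -1.0]]
force: [-0.9, 0.1, 0.2]
opening: 0.602
```

```bash
python3 st.py; python3 - <<'E'
from h import *
d=cam("side");crop(d,280,170,420,260,5,"s3")
c=cam("top");crop(c,220,180,320,320,4,"t3")
E
```

```text
t 3.9 pos [0.4924 0.1424 0.1201] yangle -92.05 tilt xy [-0.0065 -0.0007] F [-0.9  0.1  0.2] open 0.602 q [  3.6  30.7 103.3  -0.   46.3  95.7]
```

View pics/s3.png

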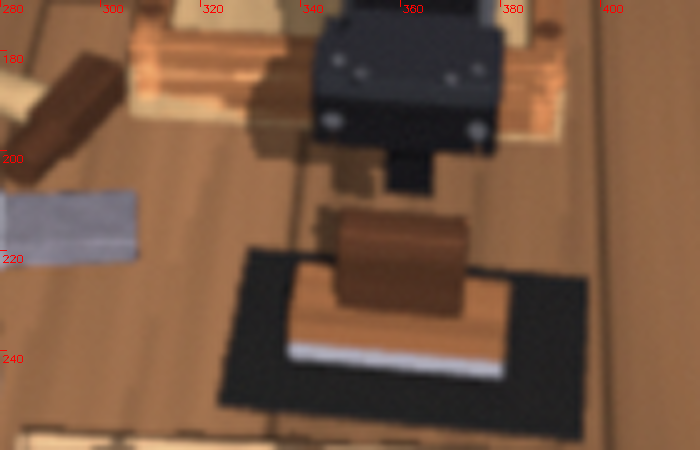

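View pics/t3.png

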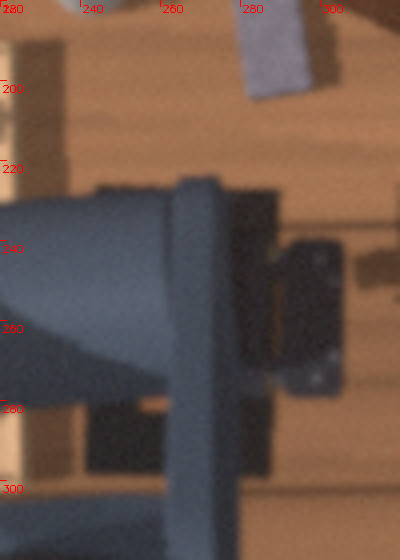

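Emit:
send_rows(
  moves=[0, 0, 0, 0.2, 0, -2, 0.2, 0, 0, 0, 0, 0, -2, 0.2, 0, 0, 0, 0, 0, -2, 0.2, 0, 0, 0, 0, 0, -1.5, 0.2, 0, 0, 0, 0, 0, -1, 0.2, 0, 0, 0, 0, 0, -0.3, 0.2, 0, 0, 0, 0, 0, 0, 0.2],
)

```text
time_s: 4.7
position: [0.4971, 0.1431, 0.035]
tcp_rot: [[0.999, -0.035, 0.001], [-0.035, -0.999, 0.0], [0.001, -0.0, -1.0]]
force: [0.8, -0.0, -0.2]
opening: 0.601
```

```bash
python3 st.py; python3 - <<'E'
from h import *
d=cam("side");crop(d,280,170,420,260,5,"s4")
print(proj(d,[read_state()["position"]]))
E
```

```text
t 4.7 pos [0.4971 0.1431 0.035 ] yangle -92.03 tilt xy [0.001 0.   ] F [ 0.8 -0.  -0.2] open 0.601 q [  3.7  39.6 105.6  -0.   34.8  95.7]
[[358.83245965 226.31458476]]
```

View pics/s4.png

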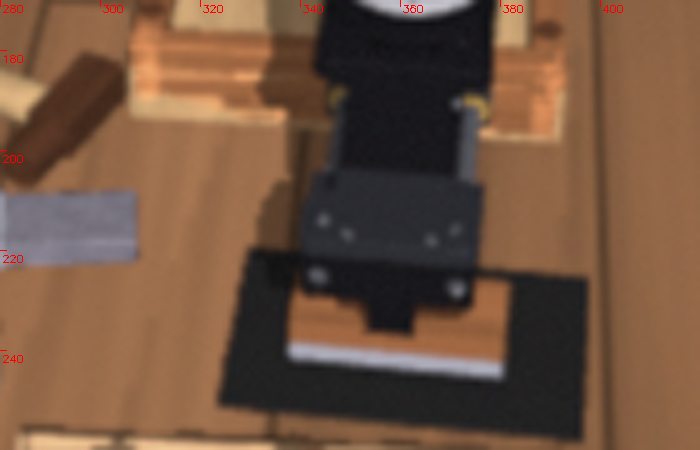

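Emit:
send_rows(
  moves=[0, 0, 0, 0, 0, 0, -1, 0, 0, 0, 0, 0, 0, -1, 0, 0, 0, 0, 0, 0, -1, 0, 0, 0, 0, 0, 0, -1, 0, 0, 0, 0, 0, 0, -1, 0, 0, 0, 0, 0, 0, -1],
)

```text
time_s: 5.35
position: [0.4967, 0.1433, 0.0346]
tcp_rot: [[0.999, -0.036, 0.0], [-0.036, -0.999, 0.0], [0.0, -0.0, -1.0]]
force: [-1.3, 1.7, 1.1]
opening: 0.227
```

Emit:
send_rows(
  moves=[0, 0, 0, 0, 0, 0, -1, 0, 0, 0, 0, 0, 1, -1, 0, 0, 0, 0, 0, 2, -1, 0, 0, 0, 0, 0, 2, -1, 0, 0, 0, 0, 0, 1, -1, 0, 0, 0, 0, 0, 0, -1],
)

```text
time_s: 5.95
position: [0.4974, 0.1432, 0.096]
tcp_rot: [[0.999, -0.035, 0.003], [-0.035, -0.999, 0.0], [0.003, -0.0, -1.0]]
force: [0.1, 0.2, -2.0]
opening: 0.228
```

```bash
python3 st.py; python3 - <<'E'
from h import *
d=cam("side");crop(d,280,150,420,260,5,"s5")
E
```

```text
t 5.95 pos [0.4974 0.1432 0.096 ] yangle -92.02 tilt xy [0.0032 0.    ] F [ 0.1  0.2 -2. ] open 0.228 q [  3.7  33.2 104.   -0.   42.7  95.7]
```

View pics/s5.png

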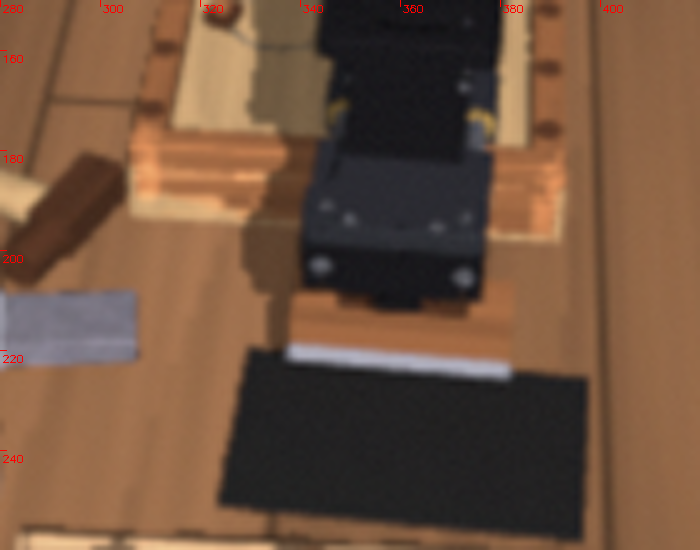

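Emit:
send_rows(
  moves=[0, 0, 0.8, 0.4, -1, 0, -1, 0, 0, 0.8, 0.8, -2, 0, -1, 0, 0, 0, 0.8, -2.5, 0, -1, 0, 0, 0, 0.8, -2.5, 0, -1, 0, 0, 0, 0.8, -2.5, 0, -1, 0, 0, 0, 0.8, -2.5, 0, -1, 0, 0, 0, 0.8, -2.5, 0, -1, 0, 0, 0, 0.8, -2.5, 0, -1, 0, 0, 0, 0.8, -2.5, 0, -1, 0, 0, 0, 0.8, -1.3, 0, -1, 0, 0, 0, 0, -0.5, 0, -1, 0, 0, 0, 0, 0, 0, -1, 0, 0, 0, 0, 0, -1, -1, 0, 0, 0, 0, 0, -0.8, -1, 0, 0, 0, 0, 0, 0, -1],
)

```text
time_s: 7.5
position: [0.5708, -0.0784, 0.0748]
tcp_rot: [[1.0, -0.006, -0.004], [-0.006, -1.0, 0.001], [-0.004, -0.001, -1.0]]
force: [0.6, 0.4, -2.2]
opening: 0.23
```

```bash
python3 st.py; python3 - <<'E'
from h import *
d=cam("side");crop(d,280,60,420,210,4,"s6")
c=cam("top");crop(c,320,180,520,300,4,"t6")
E
```

```text
t 7.5 pos [ 0.5708 -0.0784  0.0748] yangle -90.36 tilt xy [-0.004   0.0015] F [ 0.6  0.4 -2.2] open 0.23 q [-18.9  38.4  95.8   0.   46.1  71.4]
```

View pics/s6.png

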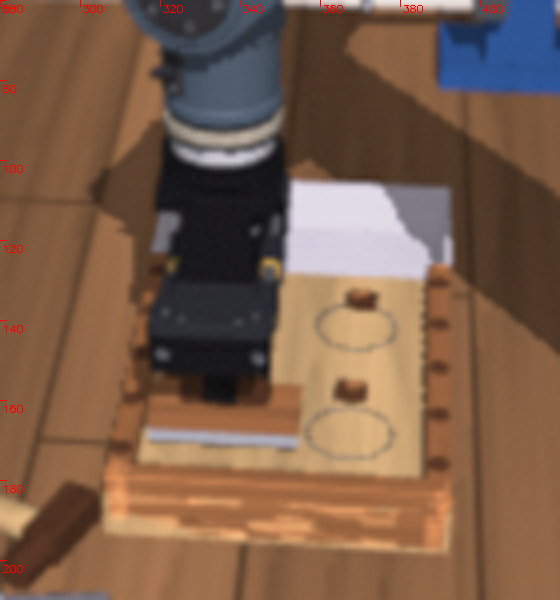

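View pics/t6.png

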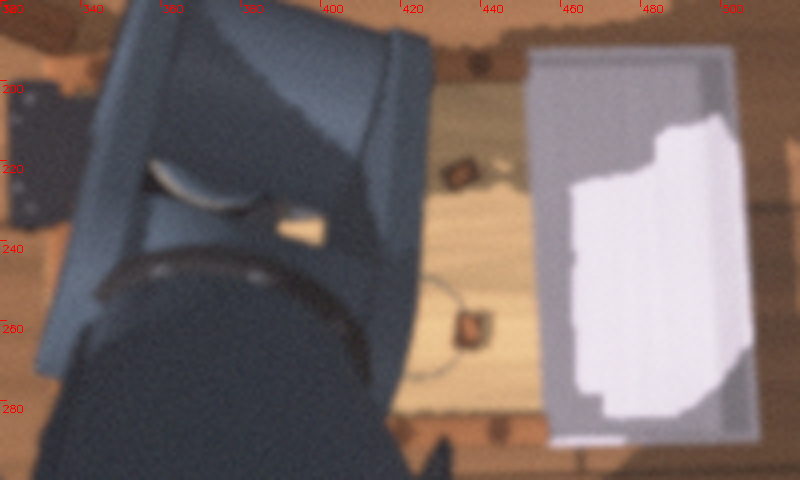

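Emit:
send_rows(
  moves=[0, 0, 0, 0, 0, 0, -1, 0, 0, 0, 0, 0, 0, -1],
)

```text
time_s: 7.8
position: [0.5728, -0.0798, 0.0768]
tcp_rot: [[1.0, -0.007, 0.001], [-0.007, -1.0, -0.0], [0.001, 0.0, -1.0]]
force: [0.9, 0.8, -1.3]
opening: 0.226
```

```bash
python3 st.py
```

```text
t 7.8 pos [ 0.5728 -0.0798  0.0768] yangle -90.41 tilt xy [ 0.0006 -0.0002] F [ 0.9  0.8 -1.3] open 0.226 q [-19.   38.2  95.6   0.   46.1  71.4]
```

Emit:
send_rows(
  moves=[0, 0, 0, 0.2, 0, -0.5, -1, 0, 0, 0, 0, 0, -0.4, -1, 0, 0, 0, 0, 0, -0.2, -1, 0, 0, 0, 0, 0, 0, -1, 0, 0, 0, 0, 0, 0, -1],
)

```text
time_s: 8.3
position: [0.5744, -0.0798, 0.0654]
tcp_rot: [[1.0, -0.007, -0.0], [-0.007, -1.0, 0.0], [-0.0, -0.0, -1.0]]
force: [0.2, -0.1, -2.4]
opening: 0.229
```

```bash
python3 st.py; python3 - <<'E'
from fit import *
d=cam("side");
q=np.radians(-.38)
def W(x,y,z): return [.5297+np.cos(q)*x-np.sin(q)*y,-.1504+np.sin(q)*x+np.cos(q)*y,z]
x=.0426;y=.0706
crop(d,300,110,400,190,8,"s7",proj(d,[W(x-.05,y+.02,.035),W(x+.05,y+.02,.035),W(.095,.122,.034),W(.095,0,.034),W(.095,-.14,.034),W(.095,.122,.049),W(0,.122,.034)]))
E
```

```text
t 8.3 pos [ 0.5744 -0.0798  0.0654] yangle -90.43 tilt xy [-0.0003  0.0001] F [ 0.2 -0.1 -2.4] open 0.229 q [-18.9  39.4  95.6   0.   45.   71.5]
```

View pics/s7.png

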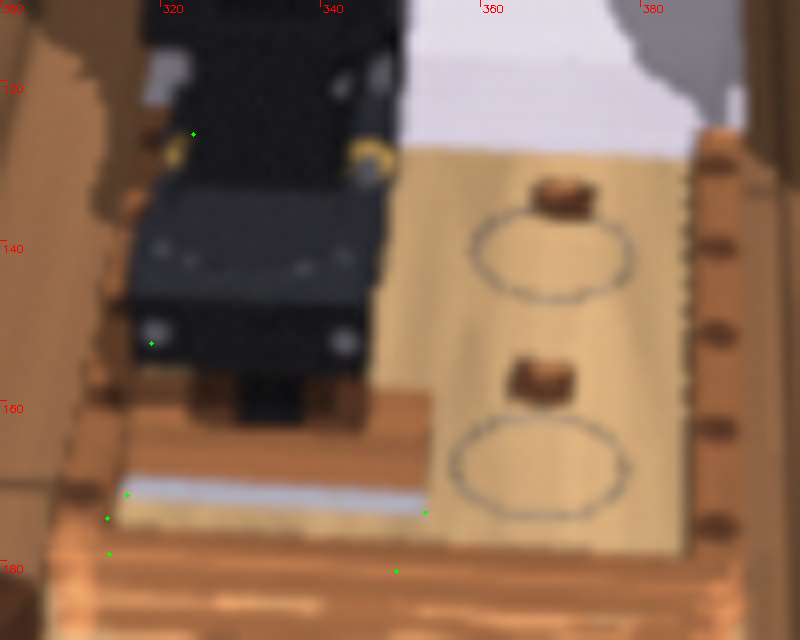

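Emit:
send_rows(
  moves=[0, 0, 0, -0.1, -0.6, 0, -1, 0, 0, 0, 0, -1.2, 0, -1, 0, 0, 0, 0, -1.2, 0, -1, 0, 0, 0, 0, -1.2, 0, -1, 0, 0, 0, 0, -1.2, 0, -1, 0, 0, 0, 0, -1.2, 0, -1, 0, 0, 0, 0, -1.2, 0, -1, 0, 0, 0, 0, -1.2, 0, -1, 0, 0, 0, 0, -1.2, 0, -1],
)

```text
time_s: 9.25
position: [0.5735, -0.1829, 0.0655]
tcp_rot: [[1.0, -0.008, -0.0], [-0.008, -1.0, 0.0], [-0.0, -0.0, -1.0]]
force: [0.0, 0.1, -1.7]
opening: 0.228
```

```bash
python3 st.py; python3 - <<'E'
from fit import *
d=cam("side"); crop(d,300,80,400,190,5,"s8")
E
```

```text
t 9.25 pos [ 0.5735 -0.1829  0.0655] yangle -90.43 tilt xy [-0.      0.0001] F [ 0.   0.1 -1.7] open 0.228 q [-28.3  40.5  92.3   0.   47.1  62.1]
```

View pics/s8.png

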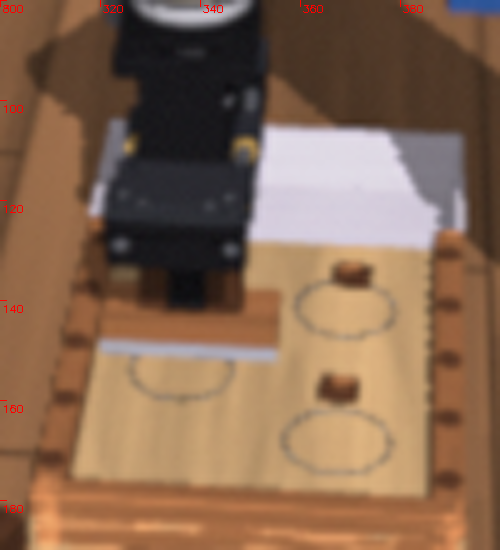

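Emit:
send_rows(
  moves=[0, 0, 0, 0, -1.2, 0, -1, 0, 0, 0, 0, -1.2, 0, -1, 0, 0, 0, 0, -1.2, 0, -1, 0, 0, 0, -0.05, -1.2, 0, -1, 0, 0, 0, 0, -1.2, 0, -1, 0, 0, 0, 0, -1.2, 0, -1, 0, 0, 0, 0, -1, 0, -1, 0, 0, 0, 0, -1, 0, -1, 0, 0, 0, 0, -1, 0, -1, 0, 0, 0, 0, -1, 0, -1, 0, 0, 0, 0, -0.5, 0, -1, 0, 0, 0, 0, 0, 0, -1, 0, 0, 0, 0, 0, 0, -1],
)

```text
time_s: 10.6
position: [0.5728, -0.2985, 0.0654]
tcp_rot: [[1.0, -0.008, -0.0], [-0.008, -1.0, 0.001], [-0.0, -0.001, -1.0]]
force: [-0.5, -0.4, -2.5]
opening: 0.23
```

```bash
python3 st.py; python3 - <<'E'
from fit import *
d=cam("side"); crop(d,300,60,400,190,5,"s9")
c=cam("top");crop(c,320,180,520,300,4,"t9")
E
```

```text
t 10.6 pos [ 0.5728 -0.2985  0.0654] yangle -90.43 tilt xy [-0.0005  0.0006] F [-0.5 -0.4 -2.5] open 0.23 q [-37.4  43.   85.5   0.   51.5  53. ]
```

View pics/s9.png

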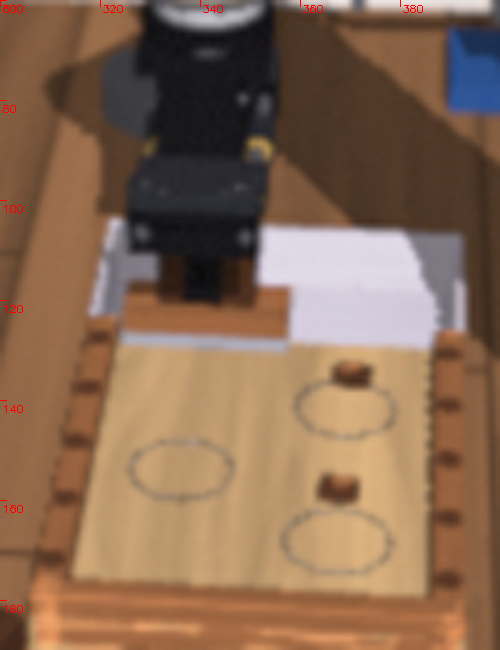

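View pics/t9.png

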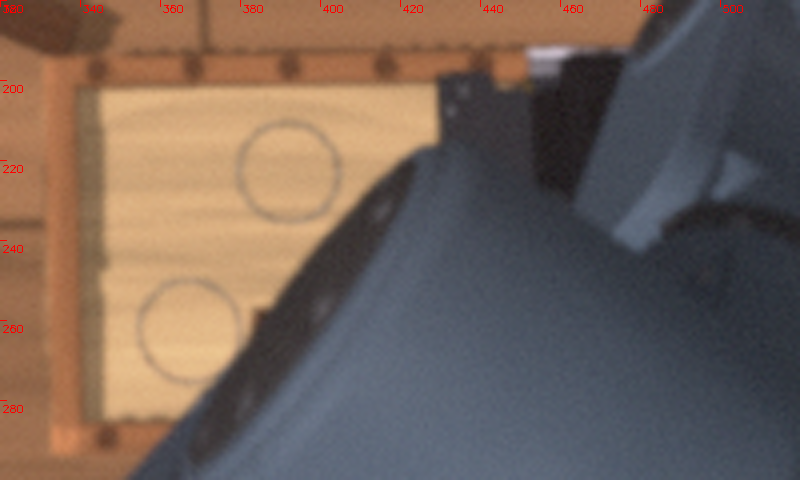

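Emit:
send_rows(
  moves=[0, 0, 0, 0, 0, 1, -1, 0, 0, 0, 0, 0, 1, -1, 0, 0, 0, -0.4, 1, 1, -1, 0, 0, 0, -1, 2.5, 0, -1, 0, 0, 0, -1, 2.5, 0, -1, 0, 0, 0, -1, 2.5, 0, -1, 0, 0, 0, -1, 2.5, 0, -1, 0, 0, 0, -1, 2.5, 0, -1, 0, 0, 0, -1, 2.5, 0, -1, 0, 0, 0, -1, 2.5, 0, -1, 0, 0, 0, -1, 2.5, 0, -1, 0, 0, 0, 0, 0.85, 0, -1, 0, 0, 0, 0, 0, 0, -1, 0, 0, 0, 0, 0, -1, -1, 0, 0, 0, 0, 0, -1, -1, 0, 0, 0, 0, 0, 0, -1, 0, 0, 0, 0, 0, 0, -1],
)

```text
time_s: 12.4
position: [0.4888, -0.0809, 0.0747]
tcp_rot: [[1.0, -0.009, -0.001], [-0.009, -1.0, 0.001], [-0.001, -0.0, -1.0]]
force: [-0.7, -0.1, -2.1]
opening: 0.227
```

```bash
python3 st.py; python3 - <<'E'
from fit import *
d=cam("side"); crop(d,300,60,400,190,5,"s10")
c=cam("top");crop(c,320,180,520,300,4,"t10")
E
```

```text
t 12.4 pos [ 0.4888 -0.0809  0.0747] yangle -90.49 tilt xy [-0.0013  0.0005] F [-0.7 -0.1 -2.1] open 0.227 q [-22.3  34.4 107.6  -0.   38.   68.1]
```

View pics/s10.png

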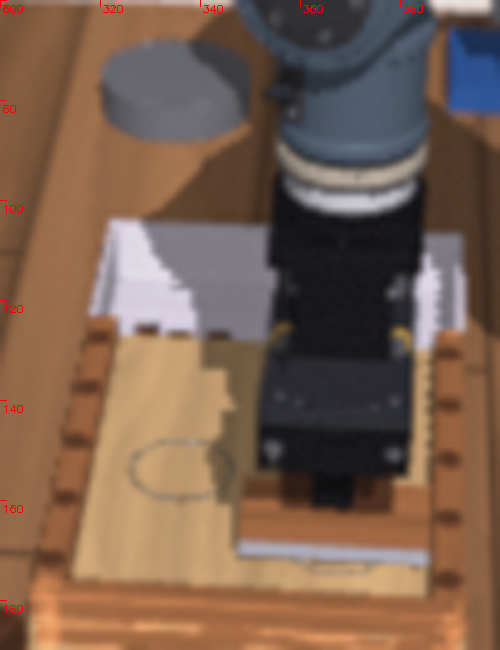

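View pics/t10.png

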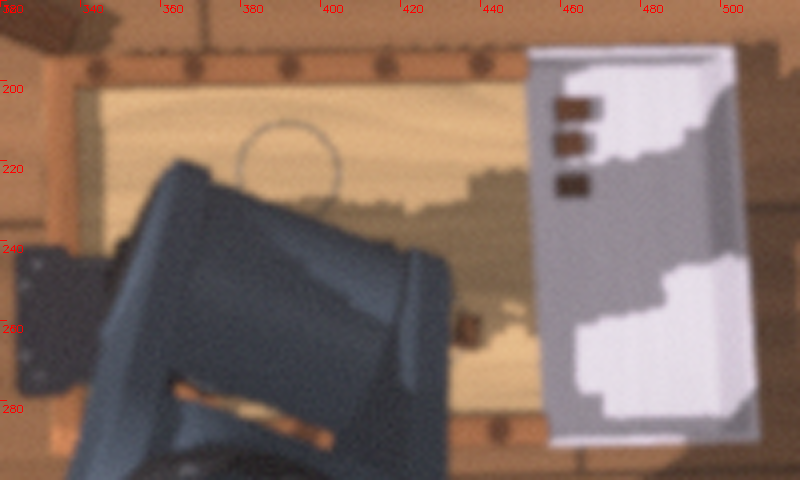

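Emit:
send_rows(
  moves=[0, 0, 0, 0.4, 0, -0.5, -1, 0, 0, 0, 0, 0, -0.4, -1, 0, 0, 0, 0, 0, 0, -1, 0, 0, 0, 0, 0, 0, -1],
)

```text
time_s: 12.9
position: [0.4929, -0.0802, 0.0664]
tcp_rot: [[1.0, -0.007, -0.0], [-0.007, -1.0, 0.0], [-0.0, -0.0, -1.0]]
force: [-0.2, 0.2, -2.0]
opening: 0.228
```

Gap ≈ 1.8 mm; drop 1 mm more and sweep lane 2.

Emit:
send_rows(
  moves=[0, 0, 0, 0, 0, -0.1, -1, 0, 0, 0, 0, -0.6, 0, -1, 0, 0, 0, 0, -1.2, 0, -1, 0, 0, 0, 0, -1.2, 0, -1, 0, 0, 0, 0, -1.2, 0, -1, 0, 0, 0, 0, -1.2, 0, -1, 0, 0, 0, 0, -1.2, 0, -1, 0, 0, 0, 0, -1.2, 0, -1, 0, 0, 0, 0, -1.2, 0, -1, 0, 0, 0, 0, -1.2, 0, -1, 0, 0, 0, 0, -1.2, 0, -1, 0, 0, 0, 0, -1.2, 0, -1, 0, 0, 0, 0, -1.2, 0, -1, 0, 0, 0, 0, -1.2, 0, -1, 0, 0, 0, 0, -1.2, 0, -1, 0, 0, 0, 0, -1.2, 0, -1],
)

```text
time_s: 14.5
position: [0.493, -0.2553, 0.0655]
tcp_rot: [[1.0, -0.007, -0.0], [-0.007, -1.0, 0.0], [-0.0, -0.0, -1.0]]
force: [0.7, 0.0, -2.3]
opening: 0.225
```

Emit:
send_rows(
  moves=[0, 0, 0, 0, -1.2, 0, -1, 0, 0, 0, 0, -1.2, 0, -1, 0, 0, 0, 0, -1, 0, -1, 0, 0, 0, 0, -1, 0, -1, 0, 0, 0, 0, -0.8, 0, -1, 0, 0, 0, 0, 0, 0, -1, 0, 0, 0, 0, 0, 0, -1, 0, 0, 0, 0, 0.8, 1, -1, 0, 0, 0, 0, 2, 1.5, -1, 0, 0, 0, 0, 3, 1, -1, 0, 0, 0, 0, 3, 0, -1, 0, 0, 0, 0, 3, 0, -1, 0, 0, 0, 0, 3, 0, -1, 0, 0, 0, 0, 3, 0, -1, 0, 0, 0, 0, 3, 0, -1, 0, 0, 0, 0, 3, 0, -1, 0, 0, 0, 0, 2, 0, -1, 0, 0, 0, 0, 1, 0, -1],
)

```text
time_s: 16.3
position: [0.492, -0.0356, 0.1012]
tcp_rot: [[1.0, -0.004, -0.001], [-0.004, -1.0, 0.001], [-0.001, -0.001, -1.0]]
force: [-0.2, -0.1, -2.2]
opening: 0.227
```

```bash
python3 st.py; python3 - <<'E'
from fit import *
d=cam("side"); crop(d,290,60,410,210,4,"s11")
c=cam("top");crop(c,320,180,520,300,4,"t11")
E
```

```text
t 16.3 pos [ 0.492  -0.0356  0.1012] yangle -90.25 tilt xy [-0.0007  0.0006] F [-0.2 -0.1 -2.2] open 0.227 q [-17.2  31.5 107.1   0.   41.5  73.1]
```

View pics/s11.png

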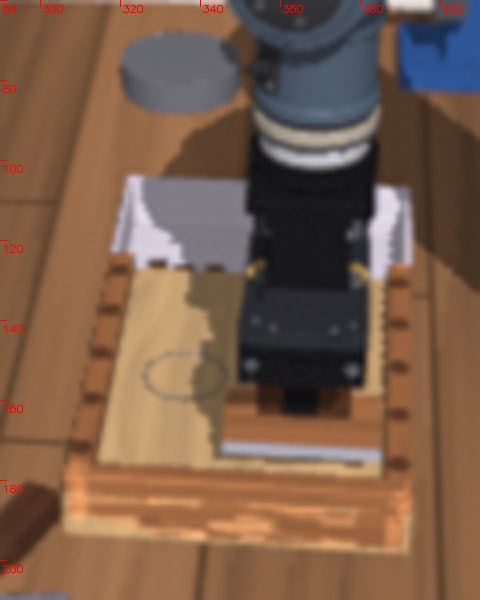

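View pics/t11.png

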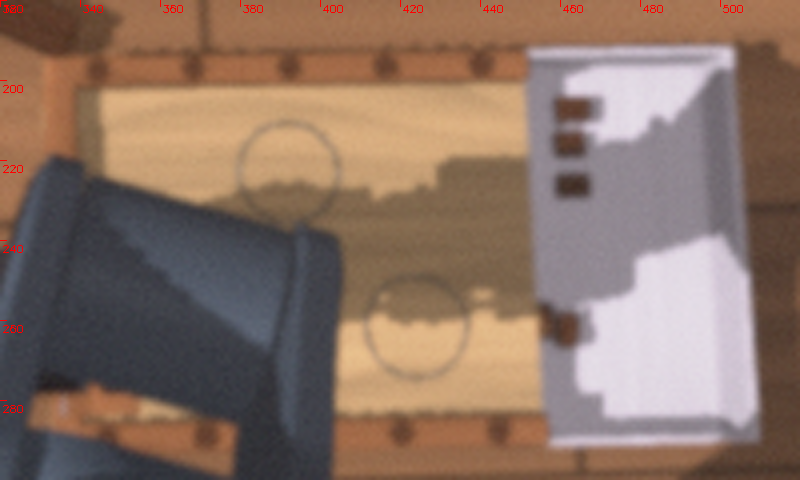

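```bash
python3 - <<'E'
from fit import *
c=cam("top");crop(c,440,190,500,290,8,"t12")
E
```

```text
(no output)
```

View pics/t12.png

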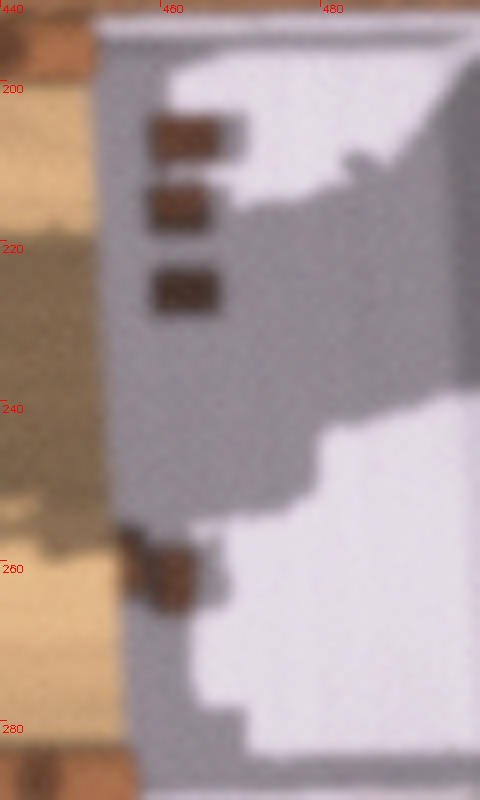

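```bash
python3 - <<'E'
from fit import *
d=cam("side"); crop(d,300,100,400,140,8,"s12")
c=cam("top")
for z in (.004,.014,.024,.034): print(z,unp(c,[(458,207),(467,207),(454.5,258),(459,262),(464,262)],z)[:,:2].round(3).tolist(), proj(c,[[.6,-.2904,z]]))
E
```

```text
0.004 [[0.611, -0.317], [0.611, -0.339], [0.49, -0.301], [0.481, -0.311], [0.48, -0.323]] [[447.24779509 211.98922447]]
0.014 [[0.61, -0.314], [0.61, -0.336], [0.49, -0.298], [0.481, -0.308], [0.48, -0.32]] [[448.46922327 211.46700821]]
0.024 [[0.609, -0.311], [0.608, -0.332], [0.49, -0.295], [0.48, -0.305], [0.48, -0.317]] [[449.71261685 210.93533104]]
0.034 [[0.608, -0.307], [0.607, -0.329], [0.49, -0.292], [0.48, -0.302], [0.48, -0.313]] [[450.97856955 210.39393523]]
```

View pics/s12.png

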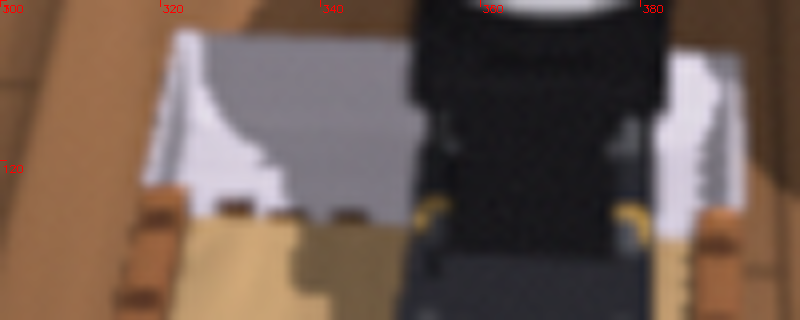

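Emit:
send_rows(
  moves=[0, 0, -1, 0, 1, 0, -1, 0, 0, -1, 0, 2.5, 0, -1, 0, 0, 0, 0, 2.5, 0, -1, 0, 0, 0, 0, 2.5, 0, -1, 0, 0, 0, 0, 2.5, 0, -1, 0, 0, 0, 0, 2.5, 0, -1, 0, 0, 0, 0, 2.5, 0, -1, 0, 0, 0, 0, 1.4, 0, -1, 0, 0, 0, 0, 0.5, 0, -1, 0, 0, 0, 0, 0, 0, -1],
)

```text
time_s: 17.55
position: [0.4932, 0.1403, 0.1005]
tcp_rot: [[0.999, -0.042, 0.0], [-0.042, -0.999, -0.0], [0.0, 0.0, -1.0]]
force: [-0.3, 0.2, -2.1]
opening: 0.224
```

```bash
python3 st.py; python3 - <<'E'
from fit import *
d=cam("side"); crop(d,300,90,400,190,7,"s13")
c=cam("top");crop(c,440,230,490,280,12,"t13")
E
```

```text
t 17.55 pos [0.4932 0.1403 0.1005] yangle -92.41 tilt xy [ 0.0001 -0.0003] F [-0.3  0.2 -2.1] open 0.224 q [  3.4  32.5 104.4  -0.   43.1  95.8]
```

View pics/s13.png

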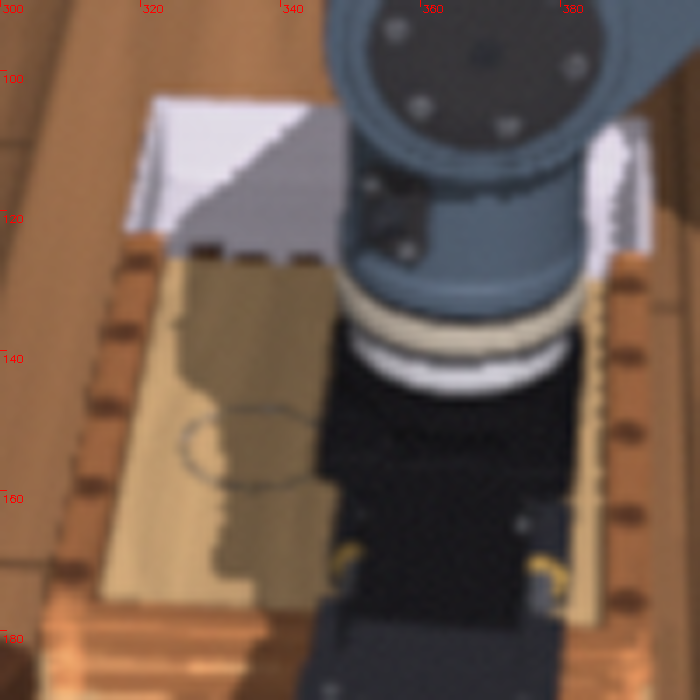

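View pics/t13.png

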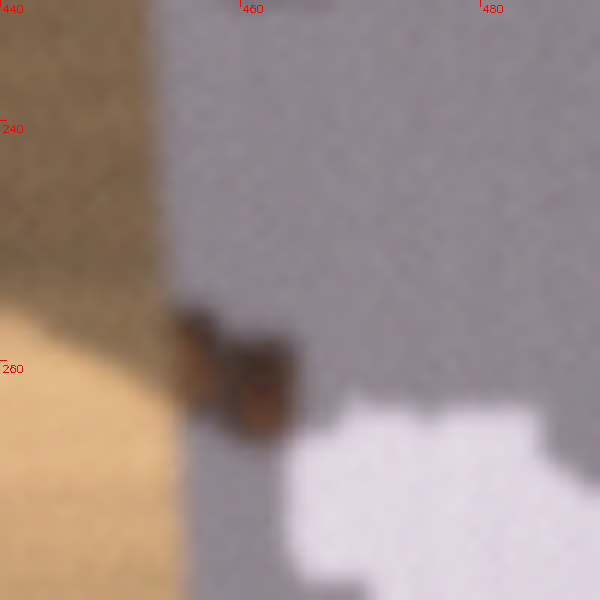

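Emit:
send_rows(
  moves=[0, 0, 0.4, 0, 0.4, -1, -1, 0, 0, 0, 0, 0, -1.5, -1, 0, 0, 0, 0, 0, -1.5, -1, 0, 0, 0, 0, 0, -1.2, -1, 0, 0, 0, 0, 0, -0.8, -1, 0, 0, 0, 0, 0, -0.4, -1, 0, 0, 0, 0, 0, 0, -1, 0, 0, 0, 0, 0, 0, -1, 0, 0, 0, 0, 0, 0, -1],
)

```text
time_s: 18.55
position: [0.4935, 0.1447, 0.037]
tcp_rot: [[0.999, -0.035, 0.001], [-0.035, -0.999, 0.0], [0.001, -0.0, -1.0]]
force: [0.7, 0.0, -2.2]
opening: 0.225
```

```bash
python3 st.py; python3 - <<'E'
from fit import *
d=cam("side"); crop(d,290,90,410,260,4.5,"s14")
E
```

```text
t 18.55 pos [0.4935 0.1447 0.037 ] yangle -92.02 tilt xy [0.0012 0.0001] F [ 0.7  0.  -2.2] open 0.225 q [  3.9  39.3 106.    0.   34.7  95.9]
```

View pics/s14.png

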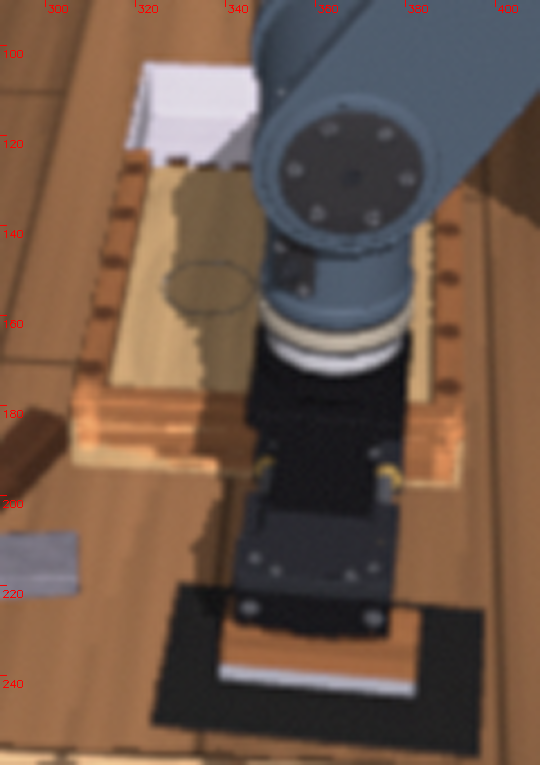

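Still ~2 mm up; lower, release, and rise.

Emit:
send_rows(
  moves=[0, 0, 0, 0, 0, -0.2, -1, 0, 0, 0, 0, 0, -0.05, -1, 0, 0, 0, 0, 0, 0, -1],
)

```text
time_s: 18.9
position: [0.4935, 0.1447, 0.0346]
tcp_rot: [[0.999, -0.035, 0.001], [-0.035, -0.999, 0.0], [0.001, -0.0, -1.0]]
force: [-0.1, -0.2, 3.6]
opening: 0.228
```

Emit:
send_rows(
  moves=[0, 0, 0, 0, 0, 0, 0, 0, 0, 0, 0, 0, 0, 0, 0, 0, 0, 0, 0, 0, 0, 0, 0, 0, 0, 0, 0, 0, 0, 0, 0, 0, 0, 1, 0, 0, 0, 0, 0, 0, 2, 0, 0, 0, 0, 0, 0, 3, 0, 0, 0, 0, 0, 0, 3, 0, 0, 0, 0, 0, 0, 3, 0, 0, 0, 0, 0, 3, 2, 0, 0, 0, 0, 0, 3, 0, 0, 0, 0, 0, 0, 3, 0, 0, 0, 0, 0, 0, 3, 0, 0],
)

```text
time_s: 20.2
position: [0.4929, 0.2657, 0.1752]
tcp_rot: [[0.999, -0.036, 0.001], [-0.036, -0.999, 0.0], [0.001, -0.0, -1.0]]
force: [-0.5, 0.2, -0.4]
opening: 0.497
```

```bash
python3 st.py; python3 - <<'E'
from fit import *
d=cam("side"); crop(d,260,90,420,340,3,"s15")
c=cam("top");crop(c,130,170,520,310,2,"t15")
E
```

```text
t 20.2 pos [0.4929 0.2657 0.1752] yangle -92.04 tilt xy [0.0012 0.0003] F [-0.5  0.2 -0.4] open 0.497 q [ 16.9  28.7  94.3  -0.   56.9 108.9]
```

View pics/s15.png

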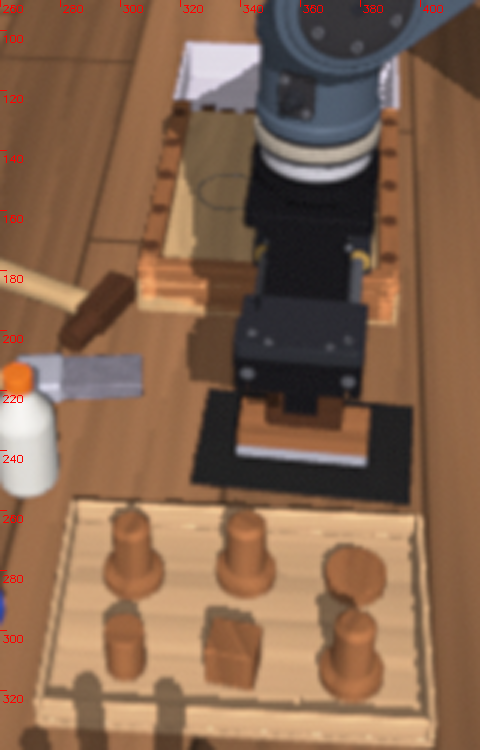

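View pics/t15.png

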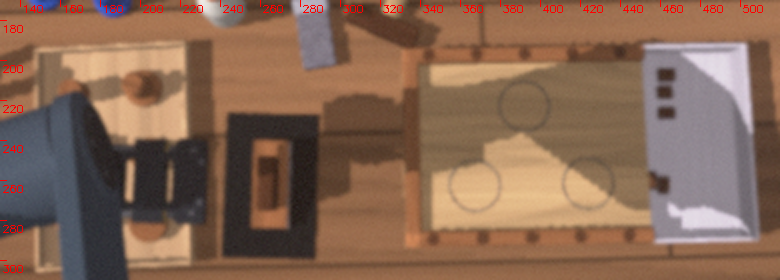

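Emit:
send_rows(
  moves=[0, 0, 1, 1, 0.3, 0, 0.15, 0, 0, 1, 2, 0.6, 0, 0.15, 0, 0, 0, 2, 0.6, 0, 0.15, 0, 0, 0, 2, 0.6, 0, 0.15, 0, 0, 0, 2, 0.6, 0, 0.15, 0, 0, 0, 1.5, 0.2, 0, 0.15, 0, 0, 0, 0.9, 0, 0, 0.15, 0, 0, 0, 0, 0, 0, 0.15, 0, 0, 0, 0, 0, -2, 0.15, 0, 0, 0, 0, 0, -2, 0.15, 0, 0, 0, 0, 0, -2, 0.15, 0, 0, 0, 0, 0, -1.5, 0.15, 0, 0, 0, 0, 0, 0, 0.15, 0, 0, 0, 0, 0, 0, 0.15],
)

```text
time_s: 21.7
position: [0.6069, 0.2935, 0.0992]
tcp_rot: [[1.0, -0.001, -0.0], [-0.001, -1.0, -0.0], [-0.0, 0.0, -1.0]]
force: [0.1, 0.6, 0.8]
opening: 0.577
```

```bash
python3 st.py; python3 - <<'E'
from fit import *
d=cam("side"); crop(d,230,200,420,340,4,"s16",proj(d,[read_state()["position"]]))
E
```

```text
t 21.7 pos [0.6069 0.2935 0.0992] yangle -90.03 tilt xy [-0.0003 -0.0001] F [0.1 0.6 0.8] open 0.577 q [ 16.3  42.2  80.1  -0.   57.8 106.4]
```

View pics/s16.png

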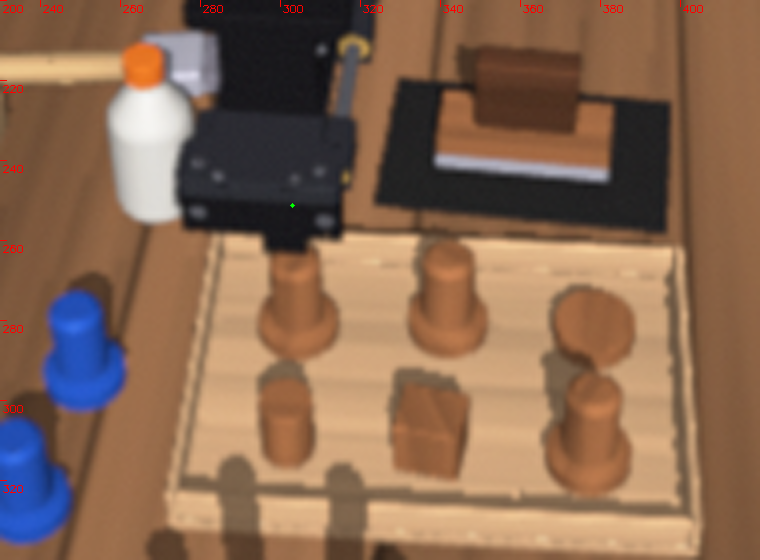

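```bash
python3 - <<'E'
from fit import *
d=cam("side");c=cam("top")
print(unp(c,[(237,164)],.108),unp(d,[(266,214)],.108),unp(d,[(268,252)],.0))
print(proj(d,[[.6069,.2935,.063]]))
E
```

```text
[[0.70307158 0.19542864 0.108     ]] [[0.70130242 0.19881268 0.108     ]] [[0.70371337 0.2112971  0.        ]]
[[303.60266741 262.90327734]]
```

Emit:
send_rows(
  moves=[0, 0, 0, 0, 0.1, -1.5, 0.15, 0, 0, 0, 0, 0, -2, 0.15, 0, 0, 0, 0, 0, -1.7, 0.15, 0, 0, 0, 0, 0, -1.2, 0.15, 0, 0, 0, 0, 0, -0.5, 0.15, 0, 0, 0, 0, 0, 0, 0.15, 0, 0, 0, 0, 0, 0, 0.15, 0, 0, 0, 0, 0, 0, -1, 0, 0, 0, 0, 0, 0, -1, 0, 0, 0, 0, 0, 0, -1, 0, 0, 0, 0, 0, 0, -1, 0, 0, 0, 0, 0, 0, -1, 0, 0, 0, 0, 0, 0, -1],
)

```text
time_s: 23.15
position: [0.6073, 0.2948, 0.0305]
tcp_rot: [[1.0, -0.0, 0.001], [-0.0, -1.0, 0.0], [0.001, -0.0, -1.0]]
force: [-0.8, -0.8, 2.9]
opening: 0.316
```

```bash
python3 st.py; python3 - <<'E'
from fit import *
d=cam("side"); crop(d,230,200,420,340,4,"s17",proj(d,[read_state()["position"]]))
E
```

```text
t 23.15 pos [0.6073 0.2948 0.0305] yangle -90.03 tilt xy [0.0006 0.0002] F [-0.8 -0.8  2.9] open 0.316 q [ 16.4  47.5  81.6   0.   50.9 106.5]
```

View pics/s17.png

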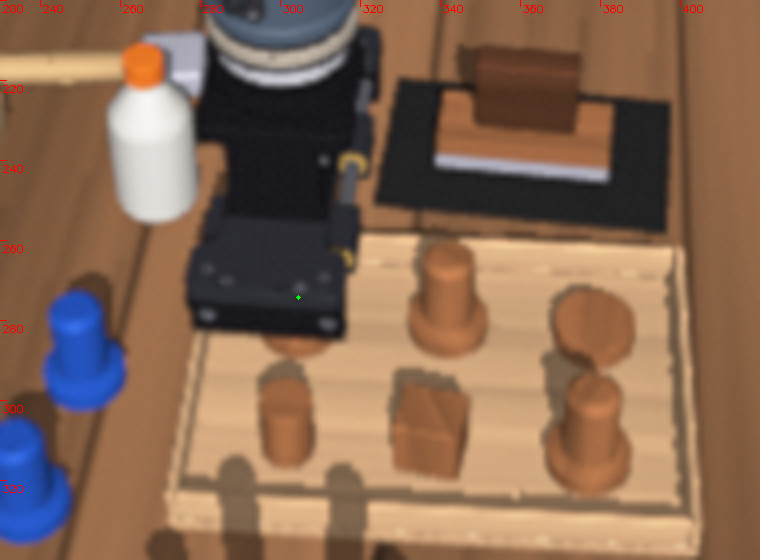

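Emit:
send_rows(
  moves=[0, 0, 0, 0, 0, 1, -1, 0, 0, 0, 0, 0, 2, -1, 0, 0, 0, 0, 0, 2, -1, 0, 0, 0, 0, -1, 1, -1, 0, 0, 0, 0, -2, 0, -1, 0, 0, 0, 0, -2.5, 0, -1, 0, 0, 0, 0, -2.5, 0, -1, 0, 0, 0, 0, -2.5, 0, -1, 0, 0, 0, 0, -2.5, 0, -1, 0, 0, 0, 0, -2.5, 0, -1, 0, 0, 0, 0, -2.5, 0, -1, 0, 0, 0, 0, -2.5, 0, -1, 0, 0, 0, 0, -2.5, 0, -1, 0, 0, 0, 0, -2.5, 0, -1, 0, 0, 0, 0, -2.5, 0, -1, 0, 0, 0, 0, -2.5, 0, -1, 0, 0, 0, 0, -2.5, 0, -1, 0, 0, 0, -1, -2, 0, -1, 0, 0, 0, -1.5, -2, 0, -1, 0, 0, 0, -2, -2, 0, -1],
)

```text
time_s: 25.2
position: [0.5604, -0.0975, 0.0891]
tcp_rot: [[1.0, -0.001, -0.001], [-0.001, -1.0, 0.0], [-0.001, -0.0, -1.0]]
force: [-0.4, -0.4, 0.0]
opening: 0.314
```

```bash
python3 st.py
```

```text
t 25.2 pos [ 0.5604 -0.0975  0.0891] yangle -90.08 tilt xy [-0.0014  0.    ] F [-0.4 -0.4  0. ] open 0.314 q [-21.1  36.7  96.6  -0.   46.9  69. ]
```

Emit:
send_rows(
  moves=[0, 0, 0, -1.6, -2.4, 0, -1, 0, 0, 0, -1.6, -2.4, 0, -1, 0, 0, 0, -1.6, -2.4, 0, -1, 0, 0, 0, -1.4, -2.2, 0, -1, 0, 0, 0, -1, -1.6, 0, -1, 0, 0, 0, -0.6, -1, 0, -1, 0, 0, 0, 0, 0, -1, -1, 0, 0, 0, 0, 0, -1, -1, 0, 0, 0, 0, 0, 0, -1, 0, 0, 0, 0, 0, 0, -1],
)

```text
time_s: 26.2
position: [0.4839, -0.2142, 0.0692]
tcp_rot: [[1.0, 0.001, -0.001], [0.001, -1.0, 0.001], [-0.001, -0.001, -1.0]]
force: [0.3, 0.0, -0.9]
opening: 0.314
```

```bash
python3 st.py;  python3 - <<'E'
from fit import *
d=cam("side"); crop(d,290,60,410,200,4.5,"s18")
E
```

```text
t 26.2 pos [ 0.4839 -0.2142  0.0692] yangle -89.95 tilt xy [-0.0014  0.0012] F [ 0.3  0.  -0.9] open 0.314 q [-36.   36.5 102.9   0.   40.6  54. ]
```

View pics/s18.png

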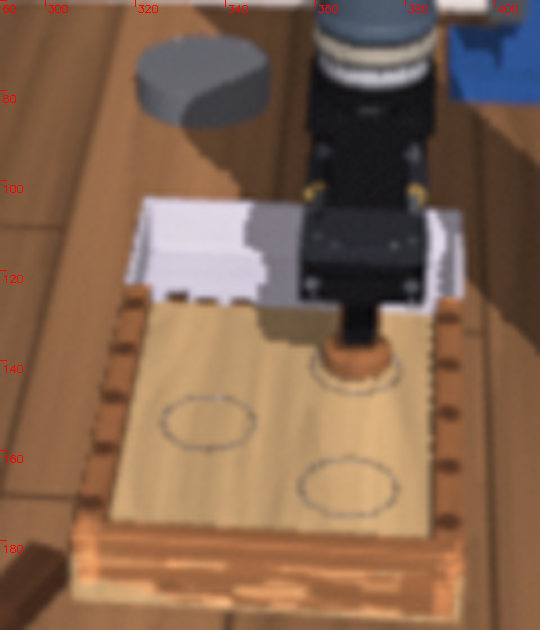

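Emit:
send_rows(
  moves=[0, 0, 0, 0, -0.5, -0.4, -1, 0, 0, 0, 0, 0, -0.4, -1, 0, 0, 0, 0, 0, 0, -1, 0, 0, 0, 0, 0, 0, -1, 0, 0, 0, 0, 0, 0, -1],
)

```text
time_s: 26.75
position: [0.484, -0.2203, 0.0621]
tcp_rot: [[1.0, -0.0, 0.0], [-0.0, -1.0, -0.0], [0.0, 0.0, -1.0]]
force: [0.3, 0.1, -0.7]
opening: 0.312
```

Emit:
send_rows(
  moves=[0, 0, 0, 0, 0, -0.2, -1, 0, 0, 0, 0, 0, -0.05, -1, 0, 0, 0, 0, 0, 0, -1],
)

```text
time_s: 27.05
position: [0.484, -0.2203, 0.0595]
tcp_rot: [[1.0, -0.0, 0.0], [-0.0, -1.0, 0.0], [0.0, -0.0, -1.0]]
force: [-0.2, 0.0, -0.2]
opening: 0.312
```

```bash
python3 st.py;  python3 - <<'E'
from fit import *
d=cam("side"); crop(d,330,110,410,170,8,"s19")
E
```

```text
t 27.05 pos [ 0.484  -0.2203  0.0595] yangle -90.03 tilt xy [0. 0.] F [-0.2  0.  -0.2] open 0.312 q [-36.5  37.6 102.9   0.   39.5  53.5]
```

View pics/s19.png

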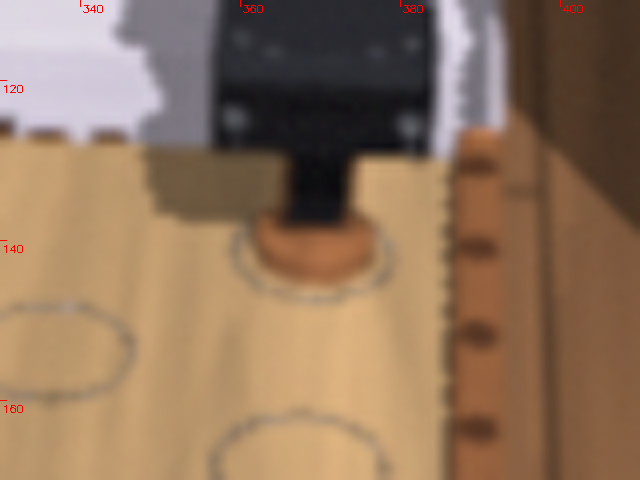

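Emit:
send_rows(
  moves=[0, 0, 0, 0, 0, 0, 0.15, 0, 0, 0, 0, 0, 0, 0.15, 0, 0, 0, 0, 0, 0, 0.15, 0, 0, 0, 0, 0, 0, 0.15, 0, 0, 0, 0, 0, 1, 0.15, 0, 0, 0, 0, 0, 3, 0.15, 0, 0, 0, 0, 0, 3, 0.15, 0, 0, 0, 0, 1, 3, 0.15, 0, 0, 0, 0.3, 2, 0, 0.15, 0, 0, 0, 0.3, 3, 0, 0.15, 0, 0, 0, 0.3, 3, 0, 0.15, 0, 0, 0, 0.3, 3, 0, 0.15, 0, 0, 0, 0.3, 3, 0, 0.15, 0, 0, 0, 0.3, 3, 0, 0.15, 0, 0, 0, 0.3, 3, 0, 0.15, 0, 0, 0, 0.3, 3, 0, 0.15, 0, 0, 0, 0.3, 3, 0, 0.15, 0, 0, 0, 0.3, 3, 0, 0.15, 0, 0, 0, 0.3, 3, 0, 0.15, 0, 0, 0, 0.3, 3, 0, 0.15],
)

```text
time_s: 29.1
position: [0.52, 0.141, 0.1603]
tcp_rot: [[1.0, -0.0, 0.001], [-0.0, -1.0, 0.0], [0.001, -0.0, -1.0]]
force: [0.0, 0.1, -0.1]
opening: 0.572
```

```bash
python3 st.py;  python3 - <<'E'
from fit import *
d=cam("side"); crop(d,260,90,420,340,3,"s20")
c=cam("top");crop(c,130,170,520,310,2,"t20")
E
```

```text
t 29.1 pos [0.52   0.141  0.1603] yangle -90.02 tilt xy [0.0007 0.    ] F [ 0.   0.1 -0.1] open 0.572 q [ 3.3 28.5 98.1 -0.  53.4 93.3]
```

View pics/s20.png

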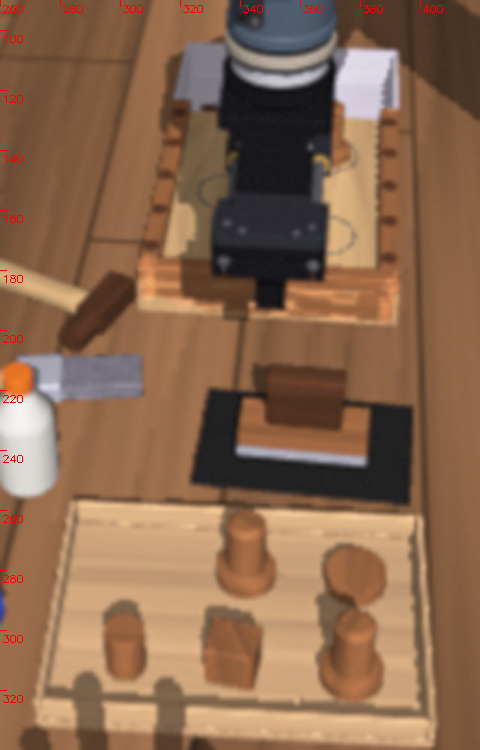

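View pics/t20.png

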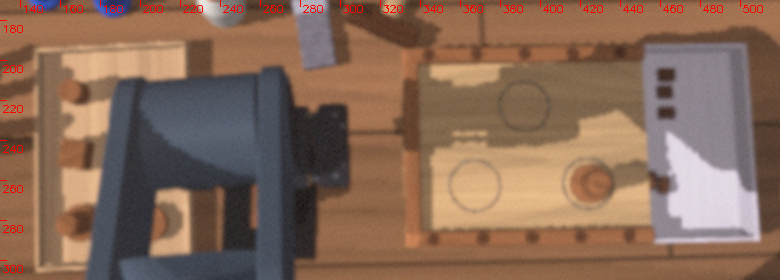

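Emit:
send_rows(
  moves=[0, 0, 0, 0.1, 3, 0, 0.15, 0, 0, 0, 0.1, 3, 0, 0.15, 0, 0, 0, 0.1, 3, 0, 0.15, 0, 0, 0, 0.1, 2.5, 0, 0.15, 0, 0, 0, 0.1, 1.5, 0, 0.15, 0, 0, 0, 0.1, 1, -1, 0.15, 0, 0, 0, 0, 0.4, -2, 0.15, 0, 0, 0, 0, 0, -2, 0.15, 0, 0, 0, 0, 0, -1, 0.15, 0, 0, 0, 0, 0, 0, 0.15, 0, 0, 0, 0, 0, 0, 0.15, 0, 0, 0, 0, 0, 0, 0.15],
)

```text
time_s: 30.4
position: [0.5269, 0.2835, 0.1004]
tcp_rot: [[1.0, -0.001, 0.002], [-0.001, -1.0, 0.0], [0.002, -0.0, -1.0]]
force: [0.1, 0.2, 0.5]
opening: 0.573
```

```bash
python3 st.py;  python3 - <<'E'
from fit import *
d=cam("side"); crop(d,260,200,420,340,4,"s21"); print(proj(d,[[*read_state()["position"][:2],.063]]))
E
```

```text
t 30.4 pos [0.5269 0.2835 0.1004] yangle -90.05 tilt xy [0.0017 0.0004] F [0.1 0.2 0.5] open 0.573 q [ 17.6  37.3  92.   -0.   50.7 107.7]
[[342.13041364 262.0293436 ]]
```

View pics/s21.png

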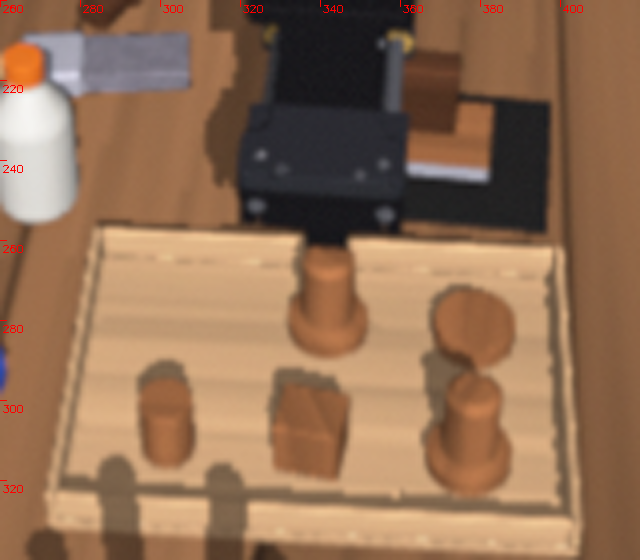

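Emit:
send_rows(
  moves=[0, 0, 0, 0, 0.2, -1.5, 0.15, 0, 0, 0, 0, 0, -2, 0.15, 0, 0, 0, 0, 0, -1.7, 0.15, 0, 0, 0, 0, 0, -1.2, 0.15, 0, 0, 0, 0, 0, -0.6, 0.15, 0, 0, 0, 0, 0, 0, 0.15, 0, 0, 0, 0, 0, 0, 0.15, 0, 0, 0, 0, 0, 0, -1, 0, 0, 0, 0, 0, 0, -1, 0, 0, 0, 0, 0, 0, -1, 0, 0, 0, 0, 0, 0, -1, 0, 0, 0, 0, 0, 0, -1, 0, 0, 0, 0, 0, 0, -1],
)

```text
time_s: 31.75
position: [0.5263, 0.2858, 0.03]
tcp_rot: [[1.0, -0.0, 0.001], [-0.0, -1.0, 0.0], [0.001, -0.0, -1.0]]
force: [0.7, -0.5, 3.8]
opening: 0.317
```

Emit:
send_rows(
  moves=[0, 0, 0, 0, 0, 1, -1, 0, 0, 0, 0, 0, 2, -1, 0, 0, 0, 0, 0, 2, -1, 0, 0, 0, 0.7, -0.5, 1, -1, 0, 0, 0, 1.7, -1, 0, -1, 0, 0, 0, 1.7, -1.5, 0, -1, 0, 0, 0, 1.7, -2, 0, -1, 0, 0, 0, 1.7, -2, 0, -1, 0, 0, 0, 0, -2.5, 0, -1, 0, 0, 0, 0, -2.5, 0, -1, 0, 0, 0, 0, -2.5, 0, -1, 0, 0, 0, 0, -2.5, 0, -1, 0, 0, 0, 0, -2.5, 0, -1, 0, 0, 0, 0, -2.5, 0, -1, 0, 0, 0, 0, -2.5, 0, -1, 0, 0, 0, 0, -2.5, 0, -1, 0, 0, 0, 0, -2.5, 0, -1, 0, 0, 0, 0, -2.5, 0, -1, 0, 0, 0, 0, -2.5, 0, -1, 0, 0, 0, 0, 0, 0, -1],
)

```text
time_s: 33.75
position: [0.602, -0.0642, 0.0887]
tcp_rot: [[1.0, -0.005, 0.001], [-0.005, -1.0, -0.001], [0.001, 0.001, -1.0]]
force: [0.7, 0.1, -1.1]
opening: 0.317
```

```bash
python3 st.py;  python3 - <<'E'
from fit import *
d=cam("side"); crop(d,260,90,420,340,3,"s22")
E
```

```text
t 33.75 pos [ 0.602  -0.0642  0.0887] yangle -90.29 tilt xy [ 0.0007 -0.0014] F [ 0.7  0.1 -1.1] open 0.317 q [-16.6  38.7  91.2  -0.1  50.   73.7]
```

View pics/s22.png

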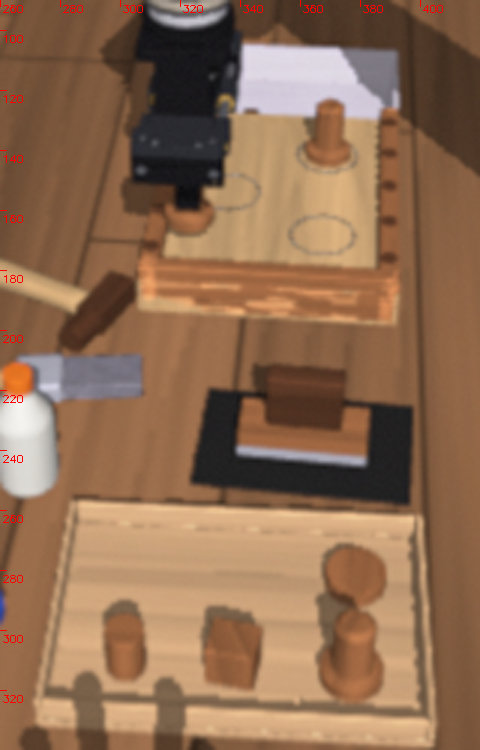

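Emit:
send_rows(
  moves=[0, 0, 0, -0.5, -1.5, 0, -1, 0, 0, 0, -0.7, -2.2, 0, -1, 0, 0, 0, -0.7, -2.2, 0, -1, 0, 0, 0, -0.6, -2, 0, -1, 0, 0, 0, -0.25, -1, 0, -1, 0, 0, 0, 0, 0, -1, -1, 0, 0, 0, 0, 0, -1, -1, 0, 0, 0, 0, 0, -0.5, -1, 0, 0, 0, 0, 0, 0, -1, 0, 0, 0, 0, 0, 0, -1, 0, 0, 0, 0, 0, 0, -1],
)

```text
time_s: 34.9
position: [0.5739, -0.1479, 0.0647]
tcp_rot: [[1.0, 0.0, 0.0], [0.0, -1.0, -0.0], [0.0, 0.0, -1.0]]
force: [-0.4, 0.2, -0.6]
opening: 0.313
```

Emit:
send_rows(
  moves=[0, 0, 0, 0.05, -0.3, -0.3, -1, 0, 0, 0, 0, 0, -0.2, -1, 0, 0, 0, 0, 0, -0.1, -1, 0, 0, 0, 0, 0, 0, -1, 0, 0, 0, 0, 0, 0, -1],
)

```text
time_s: 35.4
position: [0.5742, -0.1516, 0.059]
tcp_rot: [[1.0, -0.0, 0.001], [-0.0, -1.0, -0.0], [0.001, 0.0, -1.0]]
force: [-1.7, -1.0, 3.6]
opening: 0.311
```

```bash
python3 st.py;  python3 - <<'E'
from fit import *
d=cam("side"); crop(d,300,110,400,180,8,"s23")
E
```

```text
t 35.4 pos [ 0.5742 -0.1516  0.059 ] yangle -90.03 tilt xy [ 0.0006 -0.0005] F [-1.7 -1.   3.6] open 0.311 q [-25.6  40.7  93.7  -0.   45.5  64.5]
```

View pics/s23.png

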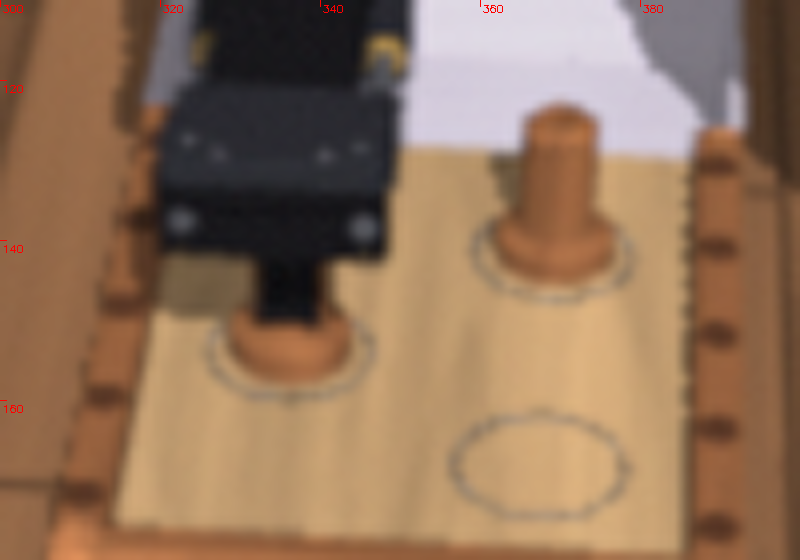

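Emit:
send_rows(
  moves=[0, 0, 0, 0, 0, 0, 0.15, 0, 0, 0, 0, 0, 0, 0.15, 0, 0, 0, 0, 0, 0, 0.15, 0, 0, 0, 0, 0, 0, 0.15, 0, 0, 0, 0, 0, 1, 0.15, 0, 0, 0, 0, 0, 3, 0.15, 0, 0, 0, 0, 0, 3, 0.15, 0, 0, 0, 0, 1, 3, 0.15, 0, 0, 0, -0.7, 2, 0, 0.15, 0, 0, 0, -0.7, 3, 0, 0.15, 0, 0, 0, -0.7, 3, 0, 0.15, 0, 0, 0, -0.7, 3, 0, 0.15, 0, 0, 0, -0.7, 3, 0, 0.15, 0, 0, 0, -0.7, 3, 0, 0.15, 0, 0, 0, -0.7, 3, 0, 0.15, 0, 0, 0, -0.7, 3, 0, 0.15, 0, 0, 0, -0.7, 3, 0, 0.15, 0, 0, 0, -0.7, 3, 0, 0.15, 0, 0, 0, -0.7, 3, 0, 0.15, 0, 0, 0, -0.7, 3, 0, 0.15],
)

```text
time_s: 37.45
position: [0.4883, 0.2101, 0.1582]
tcp_rot: [[1.0, -0.0, -0.002], [-0.0, -1.0, -0.0], [-0.002, 0.0, -1.0]]
force: [-0.5, -0.5, -0.1]
opening: 0.574
```

```bash
python3 st.py;  python3 - <<'E'
from fit import *
d=cam("side"); crop(d,260,90,420,340,3,"s24")
c=cam("top");crop(c,130,170,520,310,2,"t24")
E
```

```text
t 37.45 pos [0.4883 0.2101 0.1582] yangle -90.01 tilt xy [-0.0015 -0.0002] F [-0.5 -0.5 -0.1] open 0.574 q [ 11.2  28.3  99.1   0.   52.7 101.2]
```

View pics/s24.png

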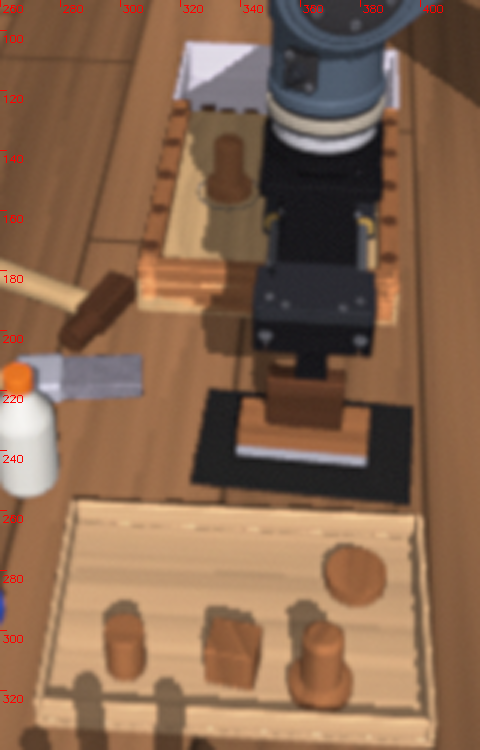

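View pics/t24.png

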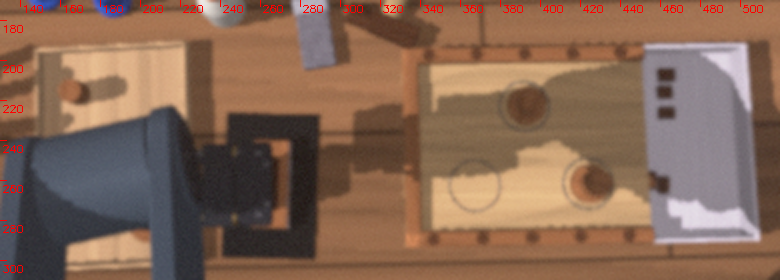

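```bash
python3 - <<'E'
from fit import *
d=cam("side"); crop(d,310,260,410,340,8,"s25")
E
```

View pics/s25.png

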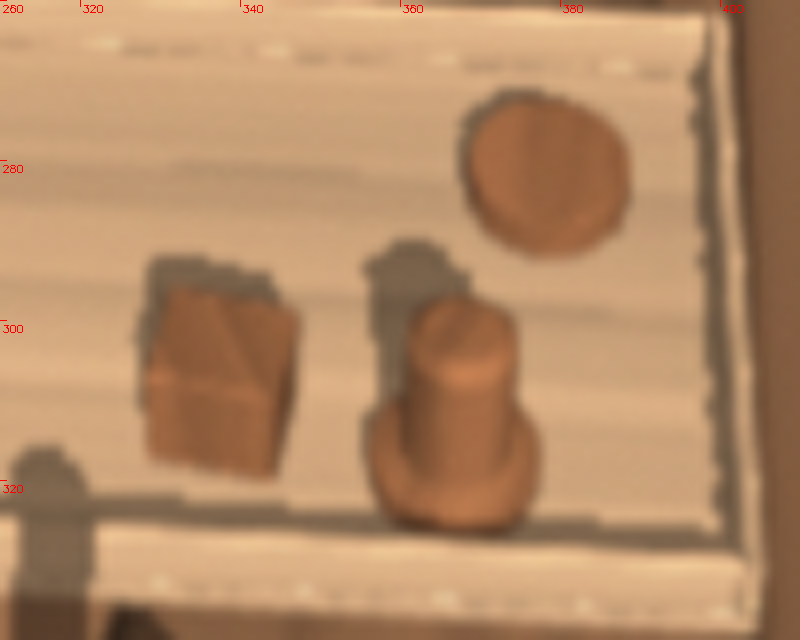

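```bash
python3 - <<'E'
from fit import *
d=cam("side"); p=unp(d,fc((310,260),8,[(463,342)]),.063)[0]; print(p)
for z,r in ((.016,.022),(.063,.014),(.005,.022)):
    a=np.linspace(0,6.28,24); q=proj(d,np.c_[p[0]+r*np.cos(a),p[1]+r*np.sin(a),0*a+z])
    globals().setdefault("L",[]).extend(q.tolist())
crop(d,310,260,410,340,8,"s26",L)
E
```

```text
[0.47088244 0.38300055 0.063     ]
```

View pics/s26.png

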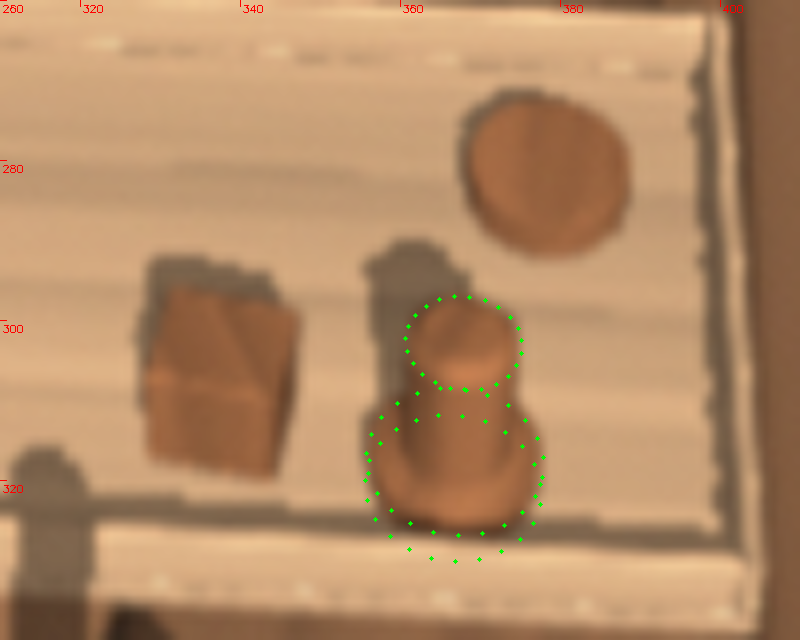

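Emit:
send_rows(
  moves=[0, 0, 0, -0.3, 3, 0, 0.2, 0, 0, 0, -0.3, 3, 0, 0.2, 0, 0, 0, -0.3, 3, 0, 0.2, 0, 0, 0, -0.3, 3, 0, 0.2, 0, 0, 0, -0.3, 2.5, 0, 0.2, 0, 0, 0, -0.2, 1.5, -1, 0.2, 0, 0, 0, 0, 1, -2, 0.2, 0, 0, 0, 0, 0, -2, 0.2, 0, 0, 0, 0, 0, -0.8, 0.2, 0, 0, 0, 0, 0, 0, 0.2, 0, 0, 0, 0, 0, 0, 0.2, 0, 0, 0, 0, 0, 0, 0.2],
)

```text
time_s: 38.85
position: [0.4739, 0.3785, 0.1014]
tcp_rot: [[1.0, -0.001, 0.002], [-0.001, -1.0, 0.001], [0.002, -0.001, -1.0]]
force: [0.7, 0.6, -0.1]
opening: 0.595
```

```bash
python3 st.py;  python3 - <<'E'
from fit import *
d=cam("side"); crop(d,290,200,420,340,5,"s27"); print(proj(d,[[*read_state()["position"][:2],.063]]))
c=cam("top"); crop(c,130,180,310,320,4,"t27")
E
```

```text
t 38.85 pos [0.4739 0.3785 0.1014] yangle -90.07 tilt xy [0.0016 0.0008] F [ 0.7  0.6 -0.1] open 0.595 q [ 28.1  37.7  90.7  -0.   51.5 118.1]
[[365.96553869 300.38031672]]
```

View pics/s27.png

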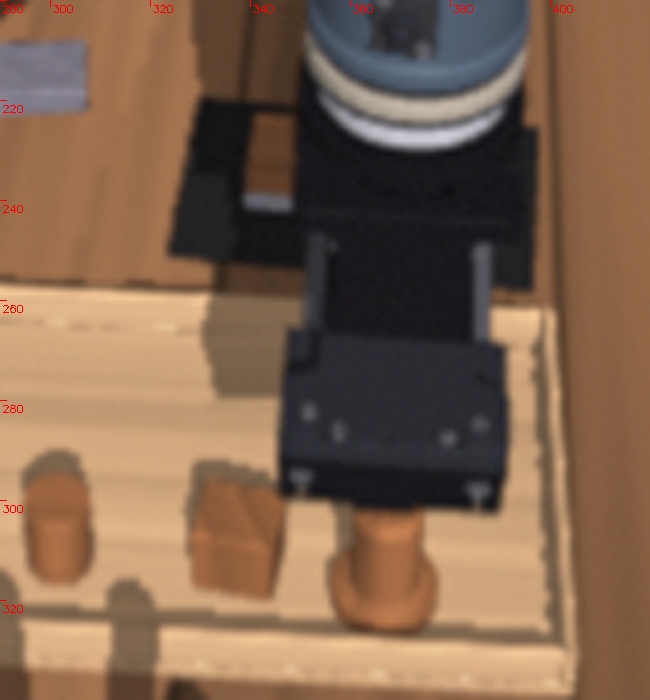

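View pics/t27.png

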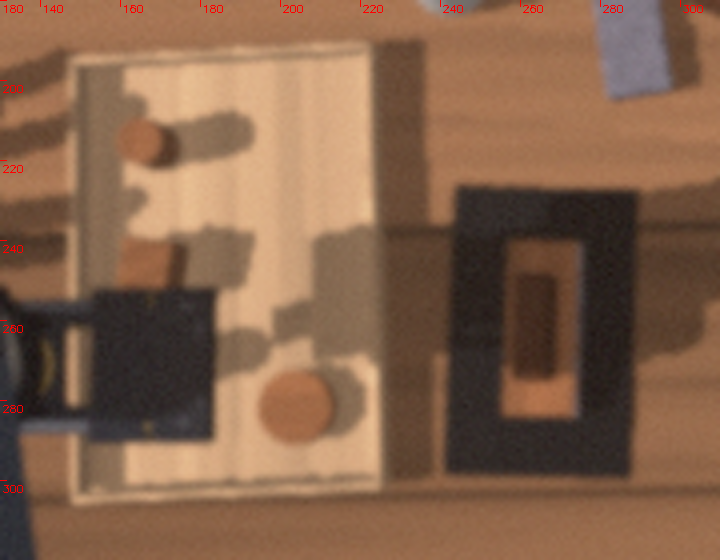

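Emit:
send_rows(
  moves=[0, 0, 0, -0.25, 0.35, -1.5, 0.2, 0, 0, 0, 0, 0, -2, 0.2, 0, 0, 0, 0, 0, -1.5, 0.2, 0, 0, 0, 0, 0, -1.1, 0.2, 0, 0, 0, 0, 0, -0.5, 0.2, 0, 0, 0, 0, 0, 0, 0.2, 0, 0, 0, 0, 0, 0, 0.2],
)

```text
time_s: 39.65
position: [0.4709, 0.3824, 0.0348]
tcp_rot: [[1.0, -0.0, 0.001], [-0.0, -1.0, 0.0], [0.001, -0.0, -1.0]]
force: [-0.5, 0.1, 0.1]
opening: 0.598
```

```bash
python3 st.py
```

```text
t 39.65 pos [0.4709 0.3824 0.0348] yangle -90.02 tilt xy [0.0006 0.0003] F [-0.5  0.1  0.1] open 0.598 q [ 28.5  43.5  92.3  -0.   44.2 118.6]
```

Emit:
send_rows(
  moves=[0, 0, 0, 0, 0, 0, -1, 0, 0, 0, 0, 0, 0, -1, 0, 0, 0, 0, 0, 0, -1, 0, 0, 0, 0, 0, 0, -1, 0, 0, 0, 0, 0, 0, -1, 0, 0, 0, 0, 0, 0, -1, 0, 0, 0, 0, 0, 0, -1],
)

```text
time_s: 40.35
position: [0.4706, 0.3821, 0.0349]
tcp_rot: [[1.0, -0.0, 0.0], [-0.0, -1.0, 0.0], [0.0, -0.0, -1.0]]
force: [-0.0, -0.6, 2.6]
opening: 0.315
```

```bash
python3 st.py;python3 - <<'E'
from fit import *
d=cam("side"); crop(d,290,200,420,340,5,"s28")
E
```

```text
t 40.35 pos [0.4706 0.3821 0.0349] yangle -90.02 tilt xy [0.0003 0.    ] F [-0.  -0.6  2.6] open 0.315 q [ 28.5  43.5  92.3  -0.   44.2 118.6]
```

View pics/s28.png

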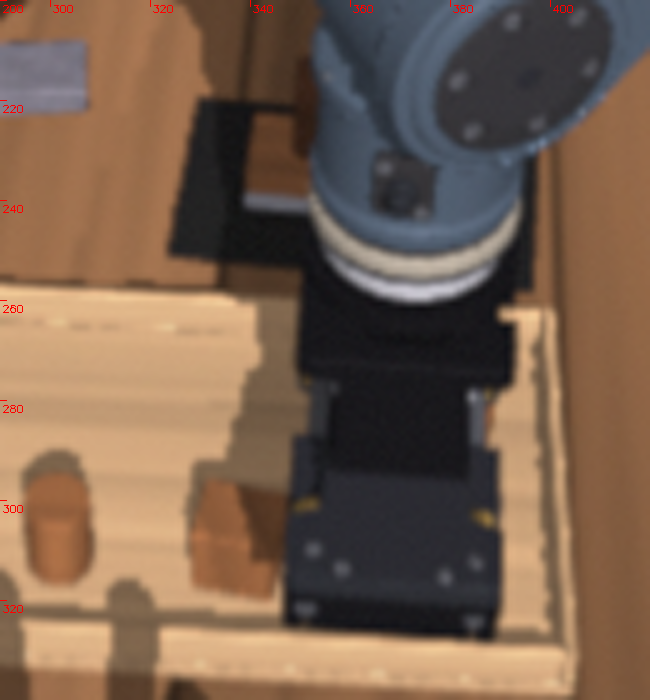

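Emit:
send_rows(
  moves=[0, 0, 0, 0, 0, 1, -1, 0, 0, 0, 0, 0, 2, -1, 0, 0, 0, 0, 0, 2, -1, 0, 0, 0, 0.5, -0.5, 1, -1, 0, 0, 0, 1.5, -1.5, 0, -1, 0, 0, 0, 2, -2.1, 0, -1, 0, 0, 0, 2, -2.1, 0, -1, 0, 0, 0, 2, -2.1, 0, -1, 0, 0, 0, 2, -2.1, 0, -1, 0, 0, 0, 2, -2.1, 0, -1, 0, 0, 0, 1, -2.3, 0, -1, 0, 0, 0, 0, -2.5, 0, -1, 0, 0, 0, 0, -2.5, 0, -1, 0, 0, 0, 0, -2.5, 0, -1, 0, 0, 0, 0, -2.5, 0, -1, 0, 0, 0, 0, -2.5, 0, -1, 0, 0, 0, 0, -2.5, 0, -1, 0, 0, 0, 0, -2.5, 0, -1, 0, 0, 0, 0, -2.5, 0, -1, 0, 0, 0, 0, -2.5, 0, -1],
)

```text
time_s: 42.4
position: [0.6004, 0.0077, 0.0945]
tcp_rot: [[1.0, -0.001, -0.0], [-0.001, -1.0, 0.0], [-0.0, -0.0, -1.0]]
force: [0.1, -0.0, -0.9]
opening: 0.309
```

```bash
python3 st.py;python3 - <<'E'
from fit import *
d=cam("side"); crop(d,260,90,420,340,3,"s29")
E
```

```text
t 42.4 pos [0.6004 0.0077 0.0945] yangle -90.04 tilt xy [-0.0002  0.    ] F [ 0.1 -0.  -0.9] open 0.309 q [-9.9 38.  91.7 -0.  50.3 80.1]
```

View pics/s29.png

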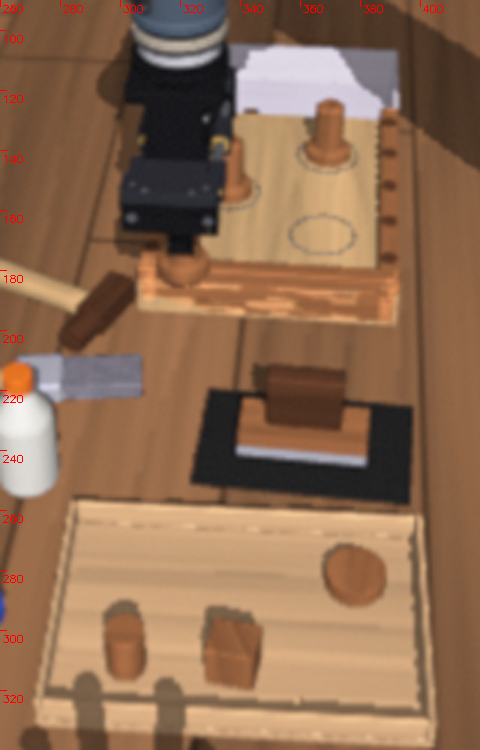

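Emit:
send_rows(
  moves=[0, 0, 0, -1, -1.7, 0, -1, 0, 0, 0, -2, -1.7, 0, -1, 0, 0, 0, -2.2, -1.7, 0, -1, 0, 0, 0, -2.2, -1.6, 0, -1, 0, 0, 0, -2, -1.5, 0, -1, 0, 0, 0, -1.5, -1, 0, -1, 0, 0, 0, -0.6, -0.4, 0, -1, 0, 0, 0, 0, 0, -1, -1, 0, 0, 0, 0, 0, -1, -1, 0, 0, 0, 0, 0, -0.6, -1, 0, 0, 0, 0, 0, 0, -1, 0, 0, 0, 0, 0, 0, -1, 0, 0, 0, 0, 0, 0, -1],
)

```text
time_s: 43.75
position: [0.4859, -0.0866, 0.0685]
tcp_rot: [[1.0, 0.0, 0.0], [0.0, -1.0, -0.0], [0.0, 0.0, -1.0]]
force: [-0.4, -0.1, -0.2]
opening: 0.312
```

```bash
python3 st.py;python3 - <<'E'
from fit import *
d=cam("side"); crop(d,300,110,400,190,7,"s30")
E
```

```text
t 43.75 pos [ 0.4859 -0.0866  0.0685] yangle -89.99 tilt xy [ 0.0003 -0.0001] F [-0.4 -0.1 -0.2] open 0.312 q [-23.1  35.  108.2   0.   36.8  66.9]
```

View pics/s30.png

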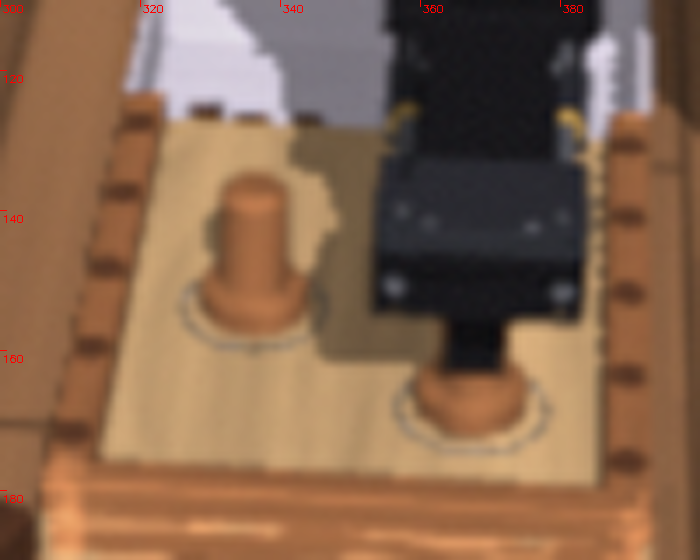

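Emit:
send_rows(
  moves=[0, 0, 0, -0.05, -0.35, -0.2, -1, 0, 0, 0, 0, 0, -0.2, -1, 0, 0, 0, 0, 0, -0.1, -1, 0, 0, 0, 0, 0, 0, -1, 0, 0, 0, 0, 0, 0, -1],
)

```text
time_s: 44.3
position: [0.4851, -0.0906, 0.0638]
tcp_rot: [[1.0, -0.0, 0.0], [-0.0, -1.0, -0.0], [0.0, 0.0, -1.0]]
force: [-0.8, 0.3, 4.4]
opening: 0.31
```

```bash
python3 st.py;python3 - <<'E'
from fit import *
d=cam("side"); crop(d,300,110,400,190,7,"s31")
E
```

```text
t 44.3 pos [ 0.4851 -0.0906  0.0638] yangle -90.03 tilt xy [ 0.0003 -0.0004] F [-0.8  0.3  4.4] open 0.31 q [-23.6  35.5 108.3  -0.   36.2  66.5]
```

View pics/s31.png

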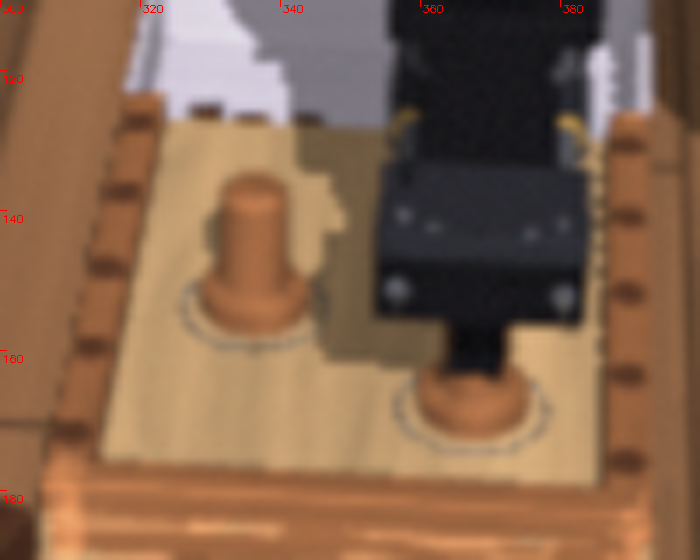

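Emit:
send_rows(
  moves=[0, 0, 0, 0, 0, 0, 0.15, 0, 0, 0, 0, 0, 0, 0.15, 0, 0, 0, 0, 0, 0, 0.15, 0, 0, 0, 0, 0, 0, 0.15, 0, 0, 0, 0, 0, 1, 0.15, 0, 0, 0, 0, 0, 3, 0.15, 0, 0, 0, 0, 0, 3, 0.15, 0, 0, 0, 0, 0, 3, 0.15, 0, 0, 0, 0, 0, 3, 0.15, 0, 0, 0, 0, -2, 2, 0.15, 0, 0, 0, 0, -3, 0, 0.15, 0, 0, 0, 0, -3, 0, 0.15, 0, 0, 0, 0, -3, 0, 0.15, 0, 0, 0, 0, -3, 0, 0.15, 0, 0, 0, 0, -3, 0, 0.15, 0, 0, 0, 0, -3, 0, 0.15, 0, 0, 0, 0, -3, 0, 0.15, 0, 0, 0, 0, -3, 0, 0.15, 0, 0, 0, 0, -3, 0, 0.15, 0, 0, 0, 0, -3, 0, 0.15],
)

```text
time_s: 46.35
position: [0.4847, -0.4113, 0.2142]
tcp_rot: [[1.0, -0.001, 0.0], [-0.001, -1.0, 0.0], [0.0, -0.0, -1.0]]
force: [0.1, 0.2, 0.2]
opening: 0.576
```

Emit:
send_rows(
  moves=[0, 0, 0, -2, -3, 0, 0.15, 0, 0, 0, -2, -3, 0, 0.15, 0, 0, 0, -2, -3, 0, 0.15, 0, 0, 0, -2, -3, 0, 0.15, 0, 0, 0, -2, -3, 0, 0.15, 0, 0, 0, -2, -3, 0, 0.15, 0, 0, 0, -1, -1, 0, 0.15, 0, 0, 0, 0, 0, 0, 0.15, 0, 0, 0, 0, 0, 0, 0.15],
)

```text
time_s: 47.25
position: [0.3555, -0.5989, 0.2135]
tcp_rot: [[1.0, -0.0, 0.0], [-0.0, -1.0, 0.002], [0.0, -0.002, -1.0]]
force: [-1.0, -0.1, 0.6]
opening: 0.571
```

```bash
python3 st.py;python3 - <<'E'
from fit import *
d=cam("side"); crop(d,260,90,420,340,3,"s32")
c=cam("top");crop(c,130,170,520,310,2,"t32"); crop(c,320,180,520,300,4,"t33"); crop(c,440,190,480,280,7,"t34"); crop(d,300,100,400,180,8,"s33")
cv2.imwrite("pics/top_end.png",c["pixels"][:,:,::-1])
E
```

```text
t 47.25 pos [ 0.3555 -0.5989  0.2135] yangle -90.02 tilt xy [0.0004 0.0019] F [-1.  -0.1  0.6] open 0.571 q [-68.5  36.5  71.2   0.1  72.4  21.5]
```

View pics/s32.png

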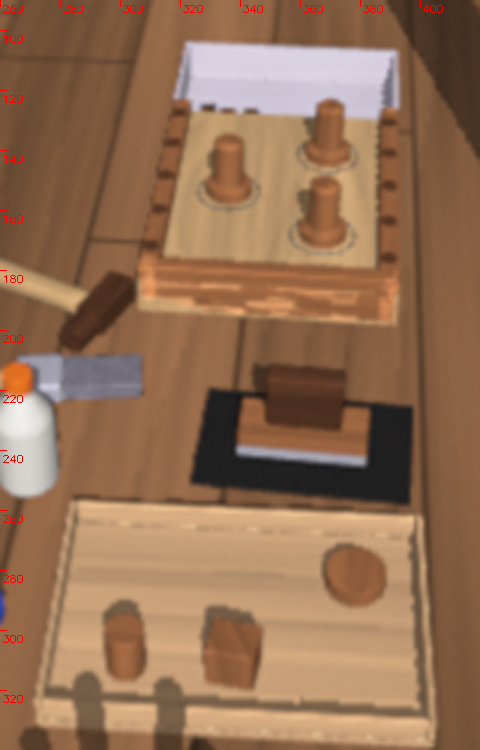

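View pics/t32.png

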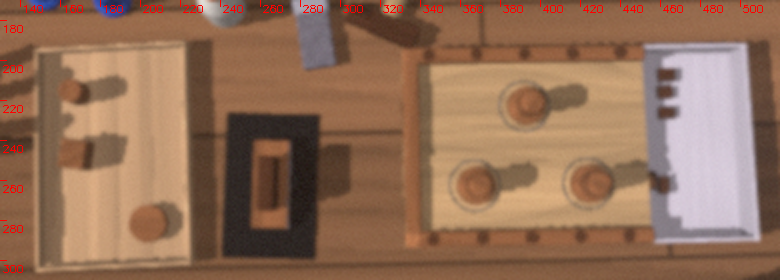

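View pics/t33.png

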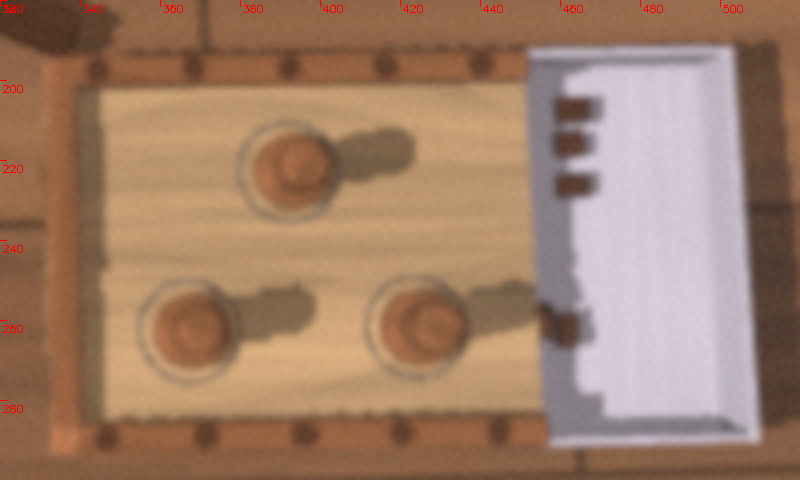

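View pics/t34.png

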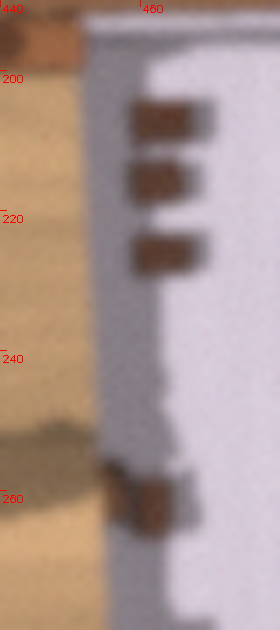

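View pics/s33.png

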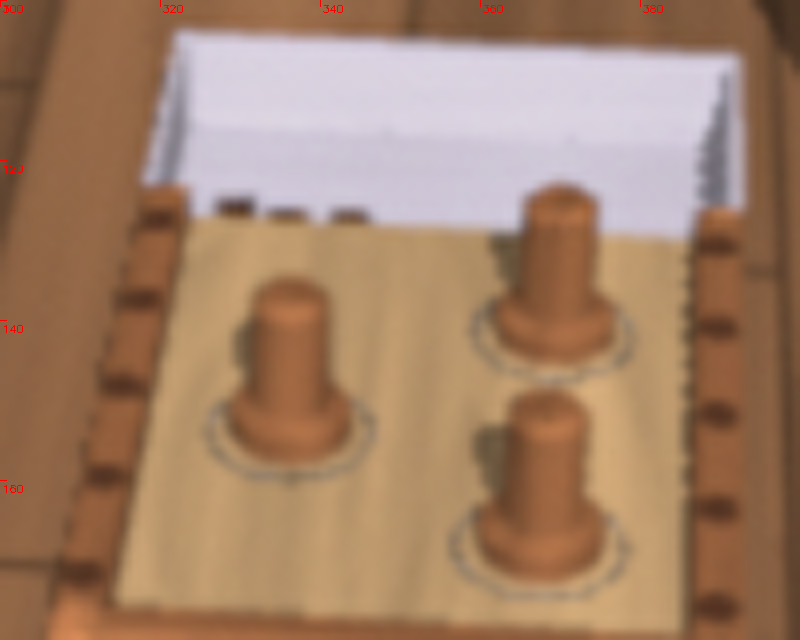

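```bash
python3 - <<'E'
from fit import *
c=cam("top")
g=c["pixels"][248:272,448:474].astype(int).sum(2)//3
print("cols",list(range(448,474)))
for i,r in enumerate(g): print(248+i,*r)
im=cv2.resize(c["pixels"][245:275,445:475,::-1],None,fx=13,fy=13,interpolation=cv2.INTER_CUBIC)
# bias in px: project panel edge
e=proj(c,[[.49,-.2907,.034],[.47,-.2907,.034]]);print("edge",e)
out=[]
for nm,y0,t,h in (("flat",-.2907,.015,.010),("stand",-.2907,.010,.015)):
    k=im.copy()
    for (ya,tt,hh,col) in ((y0,t,h,(0,255,0)),(-.3075,.010,.015,(255,255,0))):
        for z in (.004,.004+hh):
            q=proj(c,[[.472 if ya<-.3 else .476,ya,z],[.492 if ya<-.3 else .496,ya,z],[.492 if ya<-.3 else .496,ya-tt,z],[.472 if ya<-.3 else .476,ya-tt,z]])
            cv2.polylines(k,[np.round((q+.5-[445,245])*13).astype(int)],True,col,1)
    out.append(k)
cv2.imwrite("pics/hyp.png",np.hstack(out))
E
```

```text
cols [448, 449, 450, 451, 452, 453, 454, 455, 456, 457, 458, 459, 460, 461, 462, 463, 464, 465, 466, 467, 468, 469, 470, 471, 472, 473]
248 137 139 143 145 144 142 134 133 131 132 131 132 130 132 143 167 191 205 210 210 209 211 211 212 211 209
249 124 127 129 137 136 138 135 130 132 128 130 131 129 131 133 151 179 198 206 207 210 211 212 212 210 208
250 102 105 115 118 124 130 130 130 131 127 129 130 130 131 133 145 168 192 206 209 209 211 211 210 212 210
251 96 94 100 101 106 114 123 128 129 130 130 132 131 132 129 140 157 184 204 209 210 212 210 212 212 212
252 91 93 92 94 96 106 121 129 131 130 130 128 128 130 129 133 151 179 198 209 210 211 210 212 211 211
253 94 94 92 95 101 106 115 124 128 127 130 129 127 130 133 131 144 167 193 205 210 211 209 211 209 210
254 98 100 98 96 100 105 109 114 116 123 125 128 131 130 130 136 146 166 191 204 208 209 211 212 211 211
255 97 101 102 100 98 101 98 96 96 106 117 125 125 131 132 142 161 177 192 200 206 209 208 213 210 210
256 103 101 99 98 99 92 80 75 75 82 105 118 125 127 127 142 166 181 180 185 197 208 210 210 213 210
257 102 104 100 105
[... 879 characters left out ...]
 168 167 167 166 163 150 136 127 123 107 92 85 85 90 108 142 167 182 186 199 207 210 210 208 208
267 167 169 169 170 168 168 155 138 133 128 122 114 107 110 114 131 166 194 197 208 209 210 210 209 209 210
268 168 170 168 170 169 165 156 140 133 133 127 127 123 123 127 151 181 202 209 208 213 210 209 211 208 208
269 163 167 162 164 163 161 152 141 133 131 134 130 131 129 134 151 183 204 208 208 212 212 211 209 211 209
270 160 161 160 159 156 159 149 139 136 132 133 127 132 129 136 153 187 204 210 211 212 211 208 209 210 210
271 155 156 157 156 156 153 145 141 133 131 132 131 131 131 136 156 188 203 207 209 210 211 208 211 209 213
edge [[454.01321893 257.91549827]
 [454.5304258  266.68798963]]
```

View pics/hyp.png

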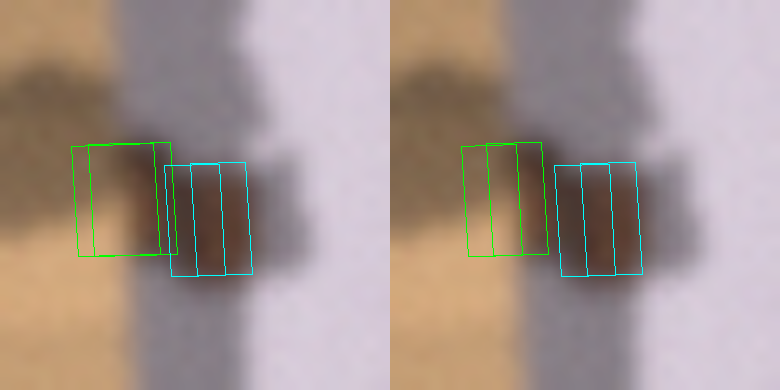

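```bash
python3 - <<'E'
from fit import *
c=cam("top")
for p,z in (((304,167),.092),((204,329),.092),((437,326),.092)):
    print(unp(c,fc((320,180),4,[p]),z)[0].round(4))
print(hand_in())
E
```

```text
[ 0.5713 -0.1491  0.092 ]
[ 0.4847 -0.091   0.092 ]
[ 0.4834 -0.2175  0.092 ]
the job is handed in; nothing more can be done
None
```

The job is done and handed in at about 47 s of the 208 s allowed. I wiped all five chips into the pan in two scraper passes. The scraper is back on its mat, and the three bosses stand on circles c, b and a. One boss had been knocked about 26 mm aside in the crate before I reached it, so I measured it again before gripping it.

**Last checks:**
- **Panel:** it is clear of chips.
- **Bosses:** they stand upright at (0.571, -0.149), (0.485, -0.091) and (0.483, -0.218) m. Each is within about 4 mm of its circle's centre; the limit is 15 mm.
- **Scraper:** it stands upright within a few mm of the mat's centre. I worked that out from the release pose, and the last pictures agree.
- **Offcuts and bystanders:** the stub, disc and block are still in the crate. The hammer and glue bottle look unmoved. I never worked near the brush and did not check it at the end.
- **Contacts:** the arm ended clear of everything, and I saw no sign of the gripper touching a chip.

**Not fully certain:** one chip lies against the panel's edge wall inside the pan, partly hidden from both cameras. Its visible outline fits a chip lying flat on the pan floor, but I could not see all of it. Only if it stood flush against that wall would it sit right on the pan's limit.

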